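# Wedge the board carrier up to the height mark

### The job

Turn the winged thumbscrew so that its hold-down finger swings clear of the hinged board carrier, then slide the grey tapered wedge, thin end first and straight, under the middle of the carrier's free front edge until the small lug on the carrier's corner is level with the brass height mark beside it. Leave the carrier resting on the wedge and let go; do not bump the microscope standing over it, do not shift the height mark, and leave the other things on the bench where they are.

Things in the scene. Friction and masses are not known exactly. Their poses are not given: they have to be found in the camera images.
- stage: Fixed aluminium base plate, 6 mm thick, on the bench; carries carrier, clamp, mark and microscope. Origin on the bench under the wedge's lane; x points away from the robot along the lane (y = 0) to the hinge, y left, z up. Main plate x -70..180, y -135..135 mm; in front a runway x -220..-70, y -45..45 mm. The wedge slides on this 6 mm high surface.
- carrier: Hinged steel plate 150 x 140 x 6 mm with a green circuit board fixed on top, 0.4 to 0.8 kg. Origin on the hinge axis (along y, at stage x 100, z 23 mm); its x points from front edge to hinge. At the start it lies level, underside 14 mm above the base plate; the front edge swings up to 0.35 rad and falls back unless supported. The space below is free from stage x -50 to 70 mm.
- carrier_edge (a point): Middle of the carrier's rounded free front edge (edge radius 3 mm; point at mid thickness), where the wedge goes under; at rest at stage x -50, y 0, z 23 mm.
- carrier_tip (a point): End of the small steel lug (4 mm thick, 12 mm wide, sticking out 18 mm to the left) at the carrier's front left corner; point at mid thickness. This is what is read against the mark. At rest at stage x -41, y 88, z 23 mm.
- mark_tip (a point): Height mark: tip (mid thickness) of the 3 mm thick brass pointer on a brass collar, 24 mm across, on an upright steel post, 10 mm across and 80 mm high, at stage x -41, y 115 mm. It ends 3 mm from the lug's end. Set differently each time, 10 to 19 mm above the lug's rest height; it slips if pushed with 8 N.
- clamp (a joint): Winged thumbscrew with hold-down finger at stage x -20, y -112 mm. At 0 (0 to 0.25 at the start) the finger, 60 mm long from the axis, points left, 1.5 mm over the carrier, which cannot rise. Turns about the vertical, clockwise from above, to a stop at 1.57 (finger points away from the robot); clear of the carrier from 0.95. Stays where left (friction 0.05 N m).
- clamp_grip (a point): Grip point on the thumbscrew's axis, 62 mm above the bench. The wing is an upright steel blade 12 mm thick, 40 mm long and 30 mm tall (45 to 75 mm above the bench); its length runs the same way as the finger: to stage +y when the joint reads 0, turning with it.
- wedge: Loose grey plastic wedge 145 x 34 mm, about 0.18 kg, flat on the bench left or right of the stage. Origin: middle of underside; x points to the thin end, roughly away from the robot. Ramp from 4 mm high at x +72.5 evenly to 38 mm at x -37.5 mm; behind it a heel block to hold, x -72.5..-37.5, 45 mm high, 34 mm wide. Friction (about 0.6) keeps it from being pushed out.
- wedge_toe (a point): Middle of the lower edge of the wedge's thin end, at wedge x +72.5 mm, on its underside.
- scope: Black camera microscope fixed to the stage: column 255 mm high at stage x 150, y -110 mm; horizontal arm above the wedge's lane, x -140..60, y -22..22, z 210..240 mm; from there slanting to the column; barrel with ring light, 64 mm across, at x 20 mm down to z 128 mm. An upright gripper on the wedge's heel meets the arm as the wedge goes in: lean the tool, coming from the robot's side.
- spacer: Bystander: grey plastic spacer block 120 x 34 x 45 mm without taper, of the same material as the wedge.
- jar: Bystander: small amber jar, 52 mm across, 55 mm high.
- spool: Bystander: black spool, 56 mm across, 40 mm high.
- driver: Bystander: screwdriver 170 mm long, lying.
- spare_board: Bystander: small circuit board 70 x 50 mm, lying flat.
- duster: Bystander: white spray can, 56 mm across, 150 mm high.
Things that resemble listed ones, but are neither listed nor needed, are in the scene too. Leave any green or orange look-alike of the wedge alone.

How it is judged (in metres and radians):
On the way, in this order (a step that is already met when the one before it is completed fails the run):
1. the thumbscrew's finger is turned clear of the carrier (joint above 0.95) (value of joint clamp above 0.95 rad), for 0.2 s.
2. the wedge is under the carrier's front edge and has begun to lift it (lug 3 mm or more above its rest height) (z of carrier_tip in the frame of stage above 0.026 m and contact force between wedge and carrier above 0.3 N), for 0.1 s.
At the end, for the whole second after the job is handed in: The lug is level with the brass mark within 3 mm, the carrier rests on the wedge, which lies flat on the base plate, thin end in, within 40 mm of the lane's middle and 0.3 rad of straight, all at rest; the thumbscrew's finger is still clear (joint above 0.95) (z of carrier_tip in the frame of mark_tip between -0.003 and 0.003 m and contact force between wedge and carrier above 0.3 N and contact force between wedge and scope below 0.1 N and value of joint clamp above 0.95 rad and angle between wedge's own z axis and vertical below 0.06 rad and z of wedge in the frame of stage between 0.003 and 0.009 m and y of wedge in the frame of stage between -0.04 and 0.04 m and x of wedge_toe in the frame of stage above -0.03 m and angle between the x axis of wedge and the x axis of stage, either way round below 0.3 rad and linear speed of each of wedge, carrier below 0.01 m/s and angular speed of carrier below 0.05 rad/s); the robot touches nothing.
It fails at once if the microscope is bumped (more than 6 N) (contact force between any of the arm, the fingers, wedge and scope above 6 N).
It fails at once if the height mark is shifted by more than 2 mm (distance of mark_tip from where it was at the start of the episode above 0.002 m).
It fails at once if a bystander is moved by more than 30 mm (distance of any of spacer, jar, spool, driver, spare_board, duster from where it was at the start of the episode above 0.03 m).
It also fails if it takes over 66 s, if anything falls off the work surface, if the arm or the gripper's body presses on something with over 40 N, if the wrist force passes 120 N, or if a joint passes its speed limit or range.

### The arm

A 6-joint arm with a two-finger parallel gripper is mounted at the origin on the work surface. World frame = base frame: x ahead of the robot, y to its left, z up, the work surface at z = 0. Lengths are in mm, angles in rad, forces in N, time in s.
With the tool pointing down it reaches from about 400 to 925 mm from the base axis. Payload 12.5 kg.
Tool frame: the origin (TCP) lies midway between the tips of the shut fingers; the grasp point (between the pads) lies 19 mm behind it (env.tcp_to_grasp is the distance from the TCP to the grasp point, in mm); z points along the fingers, y is the line along which they close (so a half turn about z gives the same grasp; the last joint's range is limited). The gripper opens to 95 mm and grips with 3 to 60 N. Pads are 20 mm wide; open, the fingers measure 119 mm over their backs; the gripper's body (75 mm by 180 mm) begins 59 mm behind the grasp point.
Start: joints at [-1.408, 0.491, 1.559, -0, 1.092, -0.106], TCP at [166.007, -602.568, 214.661] pointing down, gripper open.
Joint ranges: [-3.1, 3.1], [-0.84, 2.19], [0.05, 2.79], [-1.13, 4.28], [0.06, 2.93], [-2.69, 2.69]. Speed limits (rad/s): [2.22, 2.22, 2.79, 3.14, 3.14, 3.14].

### API

Orientations are given as [roll, pitch, yaw] about the fixed x, y, z axes, in that order (R = Rz(yaw) Ry(pitch) Rx(roll)).
In Python, from cell import env gives the robot as it stands. The module is installed in compiled form; this text tells all that it offers.
- The arm moves only by the tool step_arm, never from a script. Its argument "plan" is a list that holds one entry, the list of rows, each a list of 5 numbers: the shift along the tool's x, y, z in mm, then the turn about the tool's z in degrees, then the opening, from -1 (shut) to 1 (fully open). A call has 1 to 8 rows; each row is the pose to reach, as a shift and turn from the pose commanded when the call began, along the tool's axes at that moment; what a row does not reach only later rows make up. A row lasts 1/12 s, in which the tool goes at most 41.7 mm and 7.16 degrees, less where a joint would pass 70% of its speed; a pose out of reach is approached as far as the arm can. A call with a gripper value outside its range is refused whole. The fingers move at their own pace and stop on an object; the grip force is fixed at half the most. Time passes only in rows, so rows that repeat a pose let the fingers close. It gives the time, the measured TCP pose, the force, the opening and the grip force at its end, in the units of the state.
- env.state(): the state, without advancing time (a new reading comes with each control period).
- env.read_camera(name): name is "scene" or "top"; returns the picture (400x640x3 uint8, blue, green, red); there is no depth.
- env.get_calibration(name): a dict with "K" (3x3 intrinsics, pixels), "extrinsics" (4x4, takes a point from world to camera coordinates). Camera axes: x right, y up, looking along -z (the intrinsics and any distortion apply to the point x, -y, -z); pixel columns grow to the right and rows downward; lengths in mm; the calibration is good to about 2 mm. A picture is of the moment at which its call begins. get_calibration takes no time and is no camera call.
- env.job_done(): hands the job in; it is judged then, once.
The state is a dict: "t": time; "joints": joint angles; "qvel": joint speeds; "tau": joint torques, N m; "eef_pos": TCP position; "tcp_rot": TCP orientation; "ft_force": force on the tool from outside, world axes, zero at the start; "moment": the same for the moment, N m; "opening": opening from 0.0 (shut) to 1.0 (fully open); "grip_force": force on a finger pad.
Only numpy, scipy, OpenCV 4.12 (cv2) and the standard library are available. Lean on these libraries where they do the work, as an engineer would, in place of code of your own. Each camera call takes 0.05 s, during which the arm holds its last target. There are 200 camera calls.

## Working session

There is one attempt and no reset: what is moved stays moved. The work goes in short steps, Python scripts to look and compute and a tool call to move; the robot and the scene stay as the last step left them, time stands still between calls to the robot, and variables do not carry over. Pictures are saved under pics/ and viewed, at most 10 in all, crops included, and the job is handed in when it is done.

Besides the shell and the picture viewer there is one more tool, called after ">>>" in YAML: its name, and indented under it one key for each argument. step_arm: Moves the arm, as the interface text tells. Its arguments: {"type":"object","properties":{"plan":{"type":"array"}},"required":["plan"]}

```bash
mkdir -p pics; python3 - <<'E'
from cell import env
import cv2,numpy as np
for n in("scene","top"):
    cv2.imwrite(f"pics/{n}0.png",env.read_camera(n)); c=env.get_calibration(n); print(n,{k:np.round(v,3).tolist() if not isinstance(v,str) else v for k,v in c.items()})
print(env.state())
E
```

```text
scene {'K': [[445.734, 0.0, 321.617], [0.0, 445.734, 202.275], [0.0, 0.0, 1.0]], 'extrinsics': [[0.801, 0.598, 0.008, -495.704], [-0.446, 0.589, 0.674, 171.143], [0.398, -0.543, 0.739, -1622.827], [0.0, 0.0, 0.0, 1.0]]}
top {'K': [[482.495, 0.0, 319.347], [0.0, 482.495, 202.684], [0.0, 0.0, 1.0]], 'extrinsics': [[0.019, -1.0, 0.004, 57.637], [0.998, 0.019, 0.061, -552.558], [-0.061, 0.002, 0.998, -1521.282], [0.0, 0.0, 0.0, 1.0]]}
{'t': 0.1, 'joints': array([-1.40762158e+00,  4.91500966e-01,  1.55936676e+00, -4.11048806e-06,
        1.09169684e+00, -1.05614888e-01]), 'qvel': array([ 0.00061956, -0.001267  , -0.00169439,  0.00079151, -0.00163205,
        0.0007629 ]), 'tau': array([ 3.09861214e-03, -6.13623905e+01, -2.58605915e+01,  6.94011804e-02,
        4.70394047e-02, -6.83743247e-05]), 'eef_pos': array([ 165.95673425, -602.35322066,  214.12662416]), 'tcp_rot': array([-3.14062577e+00, -9.88328654e-05,  2.68791485e-01]), 'ft_force': array([-0.1754793 ,  1.23128051, -0.36519359]), 'moment': array([0.03887409, 0.00428704, 0.00062348]), 'grip_force': 0.0, 'opening': 0.9997938662729315}
```

View pics/scene0.png

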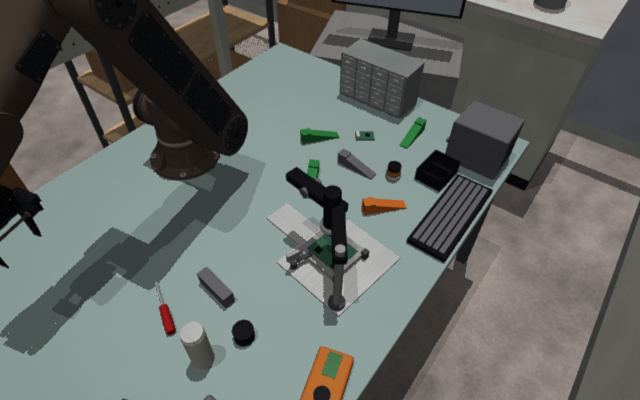

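View pics/top0.png

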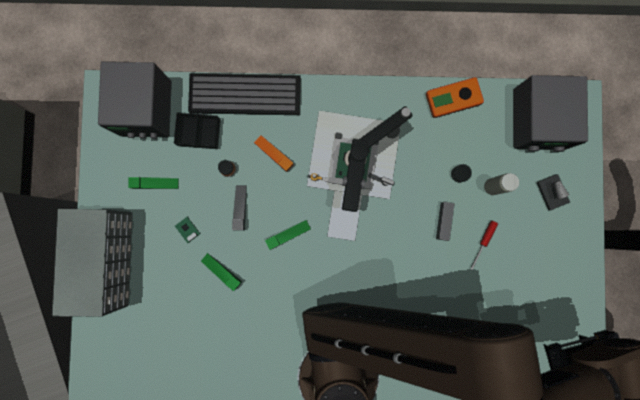

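```bash
cat > h.py <<'E'
import numpy as np,cv2
from cell import env
C={n:env.get_calibration(n) for n in("scene","top")}
def proj(n,p):
    p=np.atleast_2d(p).astype(float); E=np.array(C[n]["extrinsics"]);K=np.array(C[n]["K"])
    q=p@E[:3,:3].T+E[:3,3]; q=np.c_[q[:,0],-q[:,1],-q[:,2]]@K.T
    return q[:,:2]/q[:,2:]
def back(n,uv,z):
    E=np.array(C[n]["extrinsics"]);K=np.array(C[n]["K"]);R=E[:3,:3];c=-R.T@E[:3,3]
    d=np.linalg.inv(K)@[uv[0],uv[1],1]; d=R.T@(d*[1,-1,-1]); return c+d*(z-c[2])/d[2]
def crop(n,x0,y0,w,h,s,f):
    im=env.read_camera(n)[y0:y0+h,x0:x0+w]; cv2.imwrite(f"pics/{f}",cv2.resize(im,None,fx=s,fy=s,interpolation=cv2.INTER_CUBIC))
E
python3 - <<'E'
from h import *
crop("top",225,98,200,150,4,"t1.png"); crop("scene",250,130,160,150,4,"s1.png")
for uv in [(318,112),(393,198),(307,185),(330,236),(355,240)]: print(uv,back("top",uv,6).round(0))
for uv in[(240,187),(239,230)]: print(back("top",uv,30).round(0))
E
```

```text
(318, 112) [847.  78.   6.]
(393, 198) [ 572. -168.    6.]
(307, 185) [608. 109.   6.]
(330, 236) [446.  32.   6.]
(355, 240) [435. -48.   6.]
[596. 320.  30.]
[460. 319.  30.]
```

View pics/t1.png

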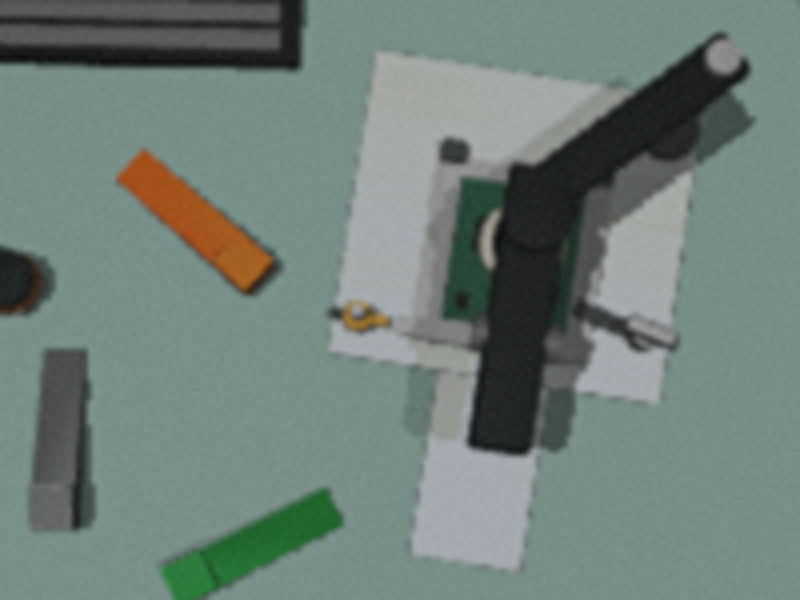

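View pics/s1.png

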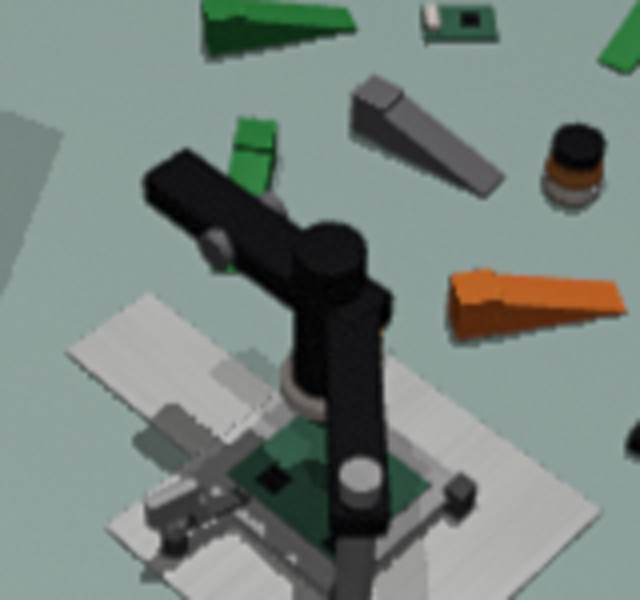

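```bash
cat > fit.py <<'E'
from h import *
from scipy.optimize import least_squares
f=lambda u,v:((u+.5)/4-.5+225,(v+.5)/4-.5+98)
S=np.array([[180,135,6],[-70,135,6],[-70,-135,6],[-220,45,6],[-220,-45,6],[150,-110,255]])
U=np.array([f(377,52),f(330,352),f(660,402),f(411,555),f(521,570),f(724,57)])
def tf(p,P): c,s=np.cos(p[2]),np.sin(p[2]); return np.asarray(P,float)@np.array([[c,-s,0],[s,c,0],[0,0,1]]).T+[p[0],p[1],0]
r=least_squares(lambda p:(proj("top",tf(p,S))-U).ravel(),[660,0,-.1],loss="soft_l1"); ST=r.x
W=np.array([[72.5,17,4],[72.5,-17,4],[-72.5,17,45],[-72.5,-17,45],[-37.5,17,45],[-37.5,-17,45]])
UW=np.array([f(46,350),f(87,350),f(30,527),f(73,528),f(33,484),f(75,484)])
w=least_squares(lambda p:(proj("top",tf(p,W))-UW).ravel(),[530,320,0]); WD=w.x
E
python3 - <<'E'
from fit import *
print(ST,(r.fun.reshape(-1,2)).round(1).tolist()); print(WD,w.fun.round(1))
p=tf(ST,[[-20,-112,62]])[0]; print("clamp",p,proj("top",p),proj("scene",p))
g=lambda q:((q-[225,98]+.5)*4-.5)
gs=lambda q:((q-[250,130]+.5)*4-.5)
print("crop clamp axis",g(proj("top",p)))
for a in(0,.1,.2,.25):
    P=[[-20+s*np.sin(a),-112+s*np.cos(a),z] for s,z in((20,75),(-20,75),(60,28))]
    print(a,g(proj("top",tf(ST,P))).round(0).tolist(),gs(proj("scene",tf(ST,P))).round(0).tolist())
for h in(0,10,14.5,19): print(h,g(proj("top",tf(ST,[[-41,91,23+h]]))).round(1),gs(proj("scene",tf(ST,[[-41,91,23+h]]))).round(1))
E
```

```text
[ 6.56837366e+02 -3.36136178e+01 -1.35115655e-01] [[-0.2, -0.6], [-0.4, 0.2], [0.1, 0.5], [-0.1, -0.1], [0.2, 0.5], [0.3, -0.5]]
[ 5.32585461e+02  3.20803007e+02 -5.07553260e-03] [-0.1 -0.4  0.2 -0.2  0.   0.3  0.2  0.3 -0.3 -0.2  0.1  0.1]
clamp [ 621.93270013 -141.89872446   62.        ] [[387.42585586 180.38718487]] [[292.56407283 255.02391556]]
crop clamp axis [[651.20342346 331.04873947]]
0 [[628.0, 325.0], [679.0, 333.0], [570.0, 324.0]] [[192.0, 474.0], [150.0, 507.0], [234.0, 481.0]]
0.1 [[628.0, 323.0], [679.0, 336.0], [572.0, 317.0]] [[194.0, 476.0], [148.0, 506.0], [239.0, 486.0]]
0.2 [[629.0, 320.0], [678.0, 338.0], [574.0, 310.0]] [[195.0, 478.0], [146.0, 504.0], [244.0, 491.0]]
0.25 [[630.0, 319.0], [678.0, 339.0], [575.0, 306.0]] [[196.0, 479.0], [146.0, 503.0], [246.0, 494.0]]
0 [[388.2 323.3]] [[346.1 364. ]]
10 [[388.3 321.9]] [[346.5 355.7]]
14.5 [[388.3 321.2]] [[346.7 351.9]]
19 [[388.4 320.6]] [[346.9 348.1]]
```

```bash
cat >> h.py <<'E'
from scipy.spatial.transform import Rotation as Ro
def rows(T):
    s=env.state(); R=Ro.from_euler("xyz",s["tcp_rot"]).as_matrix()
    for t in T: print((R.T@(np.array(t)-s["eef_pos"])).round(1))
E
cat > clamp.py <<'E'
from fit import *
def c(a,r=16,d=18,z=52):
    return tf(ST,[[-20-r*np.sin(a)+d*np.cos(a),-112-r*np.cos(a)-d*np.sin(a),z]])[0]
E
python3 - <<'E'
from clamp import *
P=[c(.1,18,32,214),c(.1,18,32)]+[c(a) for a in(.22,.5,.75,1,1.2,1.35)]
print(np.round(P,1)); rows(P)
print([ (k,back("top",u,z).round()) for k,u,z in(("duster",(505,182),150),("spool",(461,173),40),("spacer",(445,220),45))])
E
```

```text
[[ 648.9 -166.9  214. ]
 [ 648.9 -166.9   52. ]
 [ 633.2 -163.2   52. ]
 [ 626.9 -165.5   52. ]
 [ 620.9 -166.    52. ]
 [ 615.  -165.    52. ]
 [ 610.6 -163.1   52. ]
 [ 607.5 -161.2   52. ]]
[ 5.812e+02 -2.917e+02  5.000e-01]
[ 581.2 -291.6  162.5]
[ 567.1 -299.3  162.5]
[ 560.4 -298.7  162.5]
[ 554.5 -299.9  162.5]
[ 549.1 -302.4  162.5]
[ 545.3 -305.3  162.5]
[ 542.9 -308.   162.5]
[('duster', array([ 614., -473.,  150.])), ('spool', array([ 652., -377.,   40.])), ('spacer', array([ 503., -326.,   45.]))]
```

>>> step_arm:
  plan:
    - [[581,-292,0,-67,-1],[581,-292,0,-67,-1],[581,-292,0,-67,-1],[581,-292,0,-67,-1],[581,-292,0,-67,-1],[581,-292,0,-67,-1],[581,-292,0,-67,-1],[581,-292,0,-67,-1]]

```text
t: 0.87
eef_pos: [414.6, -377.5, 214.7]
tcp_rot: [3.141, 0.0, 1.275]
ft_force: [0.0, -1.0, -0.2]
opening: 0.498
grip_force: 0.0
```

```bash
python3 - <<'E'
from clamp import *
s=env.state();print(s["t"],s["eef_pos"],s["tcp_rot"],s["joints"])
P=[c(.1,18,32,214),c(.1,18,32)]+[c(a) for a in(.22,.5,.75,1,1.2,1.35)]
rows(P)
E
```

```text
0.8667 [ 414.58554556 -377.53267056  214.70799077] [3.14148402e+00 1.48867407e-04 1.27487183e+00] [-8.56420670e-01  3.99561682e-01  1.71860341e+00 -8.00374903e-05
  1.02325640e+00 -5.60454516e-01]
[269.8 162.7   0.7]
[269.9 162.6 162.7]
[268.8 146.6 162.7]
[264.8 141.3 162.7]
[262.6 135.7 162.7]
[261.8 129.7 162.7]
[262.3 124.9 162.7]
[263.2 121.5 162.7]
```

>>> step_arm:
  plan:
    - [[270,163,0,-9,-1],[270,163,0,-9,-1],[270,163,0,-9,-1],[270,163,0,-9,-1],[270,163,0,-9,-1],[270,163,0,-9,-1],[270,163,0,-9,-1],[270,163,0,-9,-1]]

```text
t: 1.53
eef_pos: [651.7, -166.6, 214.3]
tcp_rot: [3.141, -0.0, 1.428]
ft_force: [0.4, -0.9, -0.3]
opening: 0.01
grip_force: 0.0
```

```bash
python3 - <<'E'
from clamp import *
s=env.state();print(s["t"],s["eef_pos"],s["tcp_rot"],s["opening"])
P=[c(.1,18,32,214),c(.1,18,32)]+[c(a) for a in(.22,.5,.75,1,1.2,1.35)]
rows(P)
crop("scene",250,180,120,120,5,"s2.png")
E
```

```text
1.5333 [ 651.68831655 -166.64577623  214.28456   ] [ 3.14136943e+00 -3.97134345e-04  1.42785754e+00] 0.010273768049698895
[-0.6 -2.8  0.3]
[ -0.7  -2.8 162.3]
[  0.8 -18.8 162.3]
[ -2.4 -24.7 162.3]
[ -3.8 -30.6 162.3]
[ -3.6 -36.6 162.3]
[ -2.4 -41.2 162.3]
[ -1.  -44.5 162.3]
```

View pics/s2.png

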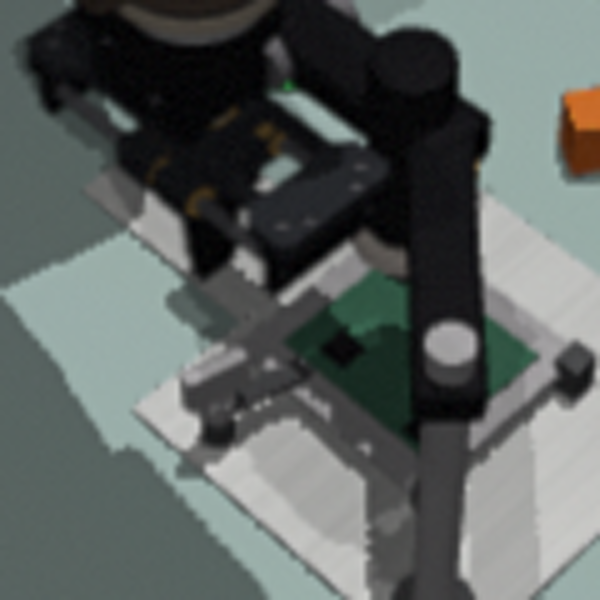

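```bash
python3 - <<'E'
from h import *
s=env.state();R=Ro.from_euler("xyz",s["tcp_rot"]).as_matrix();print(s["opening"])
for o in([0,0,0],[0,12,0],[0,-12,0],[10,0,0],[-10,0,0],[0,0,-78],[0,90,-78],[0,-90,-78]): print(o,((proj("scene",s["eef_pos"]+R@np.array(o,float))-[250,180]+.5)*5-.5).round())
E
```

```text
0.00017459790631527844
[0, 0, 0] [[222. 260.]]
[0, 12, 0] [[238. 273.]]
[0, -12, 0] [[206. 247.]]
[10, 0, 0] [[237. 249.]]
[-10, 0, 0] [[207. 271.]]
[0, 0, -78] [[216. 157.]]
[0, 90, -78] [[350. 263.]]
[0, -90, -78] [[92. 60.]]
```

>>> step_arm:
  plan:
    - [[-1,-3,162,0,-1],[-1,-3,162,0,-1],[-1,-3,162,0,-1],[-1,-3,162,0,-1],[-1,-3,162,0,-1],[-1,-3,162,0,-1],[1,-15,162,0,-1],[1,-19,162,0,-1]]

```text
t: 2.25
eef_pos: [631.1, -166.3, 55.4]
tcp_rot: [3.139, 0.001, 1.426]
ft_force: [0.2, 0.3, 0.8]
opening: 0.004
grip_force: 0.0
```

>>> step_arm:
  plan:
    - [[-2,-3,0,0,-1],[-4,-6,0,0,-1],[-5,-12,0,0,-1],[-5,-18,0,0,-1],[-3,-22,0,0,-1],[-2,-26,0,0,-1],[0,-29,0,0,-1],[0,-29,0,0,-1]]

```text
t: 2.92
eef_pos: [601.8, -161.8, 53.1]
tcp_rot: [3.141, 0.0, 1.426]
ft_force: [1.0, -1.7, 1.9]
opening: 0.003
grip_force: 1.1
```

```bash
python3 - <<'E'
from clamp import *
s=env.state();print(s["t"],s["eef_pos"],s["tcp_rot"],s["ft_force"])
crop("top",335,110,100,100,6,"t3.png")
g=lambda q:((q-[335,110]+.5)*6-.5)
for a in(.2,.9,1.1,1.3):print(a,g(proj("top",tf(ST,[[-20+60*np.sin(a),-112+60*np.cos(a),28]]))).round())
E
```

```text
2.9167 [ 601.82627945 -161.84640586   53.14060914] [3.14100784e+00 2.88965055e-04 1.42592274e+00] [ 1.03567549 -1.66590533  1.89011816]
0.2 [[201. 393.]]
0.9 [[251. 334.]]
1.1 [[272. 325.]]
1.3 [[294. 320.]]
```

View pics/t3.png

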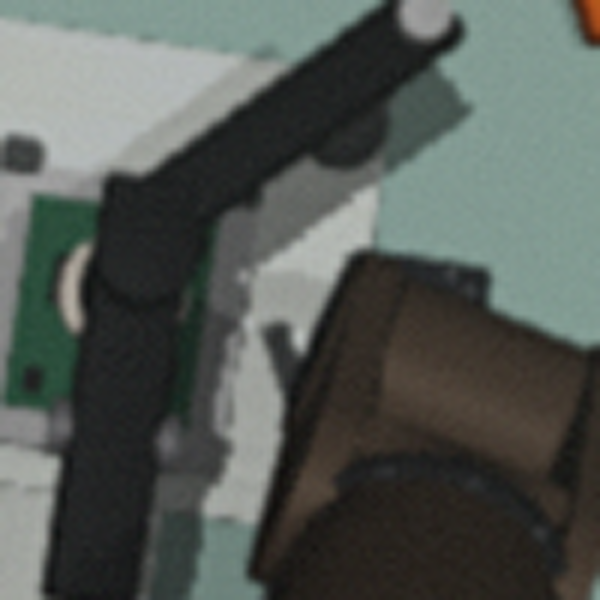

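>>> step_arm:
  plan:
    - [[-12,3,0,0,-1],[-12,3,-275,0,-1],[-12,3,-275,0,-1],[-12,3,-275,0,-1],[-12,3,-275,0,-1],[-12,3,-275,0,-1],[-12,3,-275,0,-1],[-12,3,-275,0,-1]]

```text
t: 3.63
eef_pos: [603.4, -174.9, 332.3]
tcp_rot: [3.138, 0.001, 1.426]
ft_force: [-0.8, -0.1, -0.3]
opening: 0.004
grip_force: 0.0
```

```bash
python3 - <<'E'
from clamp import *
s=env.state();print(s["t"],s["eef_pos"],s["joints"],s["tcp_rot"])
rows([[850,250,330],[1050,300,330]])
crop("top",335,110,100,100,6,"t4.png")
E
```

```text
3.6333 [ 603.38071074 -174.86748882  332.27398568] [-3.87228277e-01  4.06442828e-01  1.38385166e+00  1.14967976e-04
  1.34762845e+00 -2.42367040e-01] [3.13800327e+00 7.71803221e-04 1.42590847e+00]
[456.  182.7   2.6]
[534.4 373.4   3.2]
```

>>> step_arm:
  plan:
    - [[534,373,0,0,-1],[534,373,0,0,-1],[534,373,0,0,-1],[534,373,0,0,-1],[534,373,0,0,-1],[534,373,0,0,-1],[534,373,0,0,-1],[534,373,0,0,-1]]

```text
t: 4.35
eef_pos: [832.4, 69.6, 326.7]
tcp_rot: [-3.14, 0.0, 1.426]
ft_force: [1.1, -0.1, -0.1]
opening: 0.008
grip_force: 0.0
```

>>> step_arm:
  plan:
    - [[266,184,0,0,-1],[266,184,0,0,-1],[266,184,0,0,-1],[266,184,0,0,-1],[266,184,0,0,-1],[266,184,0,0,-1],[266,184,0,0,-1],[266,184,0,0,-1]]

```text
t: 5.02
eef_pos: [909.2, 233.9, 288.1]
tcp_rot: [3.115, -0.011, 1.427]
ft_force: [0.2, 0.4, 0.5]
opening: 0.003
grip_force: 0.0
```

```bash
python3 - <<'E'
from h import *
s=env.state();print(s["t"],s["eef_pos"],s["joints"],s["tcp_rot"])
E
```

```text
5.0167 [909.22999774 233.91477477 288.0675713 ] [0.1810154  1.13537331 0.04738497 0.0019871  1.93055221 0.3257886 ] [ 3.11538531 -0.01079369  1.42689043]
```

>>> step_arm:
  plan:
    - [[150,400,0,0,-1],[150,400,0,0,-1],[150,400,0,0,-1],[150,400,0,0,-1],[150,400,0,0,-1],[150,400,0,0,-1],[150,400,0,0,-1],[150,400,0,0,-1]]

```text
t: 5.68
eef_pos: [941.2, 232.3, 221.2]
tcp_rot: [3.091, -0.021, 1.426]
ft_force: [-0.4, -0.0, -0.1]
opening: 0.006
grip_force: 0.0
```

```bash
python3 - <<'E'
from h import *
s=env.state();print(s["t"],s["eef_pos"],s["joints"],s["tcp_rot"])
E
```

```text
5.6833 [941.22567834 232.31096523 221.19818465] [0.17286136 1.20645509 0.04809347 0.0040221  1.83238412 0.31922401] [ 3.09088509 -0.02077702  1.42610698]
```

>>> step_arm:
  plan:
    - [[0,-160,0,0,-1],[0,-160,0,0,-1],[0,-160,0,0,-1],[0,-160,0,0,-1],[0,-160,0,0,-1]]

```text
t: 6.1
eef_pos: [818.7, 251.2, 216.0]
tcp_rot: [3.09, -0.021, 1.426]
ft_force: [2.2, 1.4, 0.5]
opening: 0.009
grip_force: 0.0
```

```bash
python3 - <<'E'
from h import *
s=env.state();print(s["t"],s["eef_pos"],s["joints"],s["tcp_rot"])
E
```

```text
6.1 [818.73061718 251.16557244 215.99708029] [2.20241904e-01 8.41909708e-01 8.69042009e-01 1.25262172e-03
 1.37480416e+00 3.65657209e-01] [ 3.08988348 -0.02111465  1.42571745]
```

```bash
python3 - <<'E'
from clamp import *
D=np.array([[621.5,214.1,.4915,1.5594,3.1426],[556.8,214.7,.39956,1.7186,3.1414],[624.7,332.3,.40644,1.38385,3.1379],[936.5,288.1,1.13537,.04738,3.1133],[967.2,221.2,1.20646,.04809,3.0869],[np.hypot(818.7,251.2),216,.84191,.86904,3.0858]])
D[5,0]=np.sqrt(D[5,0]**2-66**2)
def m(p,d): r0,z0,L1,L2,T=p; s=d[:,2]+d[:,3]; return np.c_[r0+L1*np.sin(d[:,2])+L2*np.sin(s)+T*np.sin(d[:,4]),z0+L1*np.cos(d[:,2])+L2*np.cos(s)+T*np.cos(d[:,4])]
o=least_squares(lambda p:(m(p,D)-D[:,:2]).ravel(),[0,180,500,500,250]);print(o.x.round(1),o.fun.round(1))
P=tf(ST,[[-41,91,100],[-41,93,100]]);print(P)
gs=lambda q:((q-[250,130]+.5)*4-.5)
for n,p in dict(post=[-41,115,86],ptip=[-41,91,36],coll=[-41,115,36],lugroot=[-41,70,23],lug=[-41,88,23]).items(): print(n,gs(proj("scene",tf(ST,[p]))).round())
rows([P[0]+[0,0,116],P[0],P[0]+[0,0,-40]])
E
```

```text
[-70.9  43.2 643.7 445.  194.2] [ 5.9 -3.2  2.7 -4.3 -6.1 11.  -6.4  0.8 -3.1 -4.2  6.9 -0.2]
[[628.46919645  62.07988769 100.        ]
 [628.73860628  64.06165921 100.        ]]
post [[370. 293.]]
ptip [[347. 353.]]
coll [[368. 337.]]
lugroot [[328. 379.]]
lug [[343. 366.]]
[-214.6 -160.5  -12.8]
[-217.  -166.5  103. ]
[-217.9 -168.5  142.9]
```

```bash
python3 - <<'E'
from clamp import *
P=tf(ST,[[-41,88,216],[-41,88,60]]);print(P);rows(P)
E
```

```text
[[628.06508171  59.10723042 216.        ]
 [628.06508171  59.10723042  60.        ]]
[-217.6 -160.4  -12.9]
[-220.9 -168.5  142.8]
```

>>> step_arm:
  plan:
    - [[-217.5,-160.5,-13,0,-1],[-217.5,-160.5,-13,0,-1],[-217.5,-160.5,-13,0,-1],[-217.5,-160.5,-13,0,-1],[-217.5,-160.5,-13,0,-1],[-217.5,-160.5,-13,0,-1],[-217.5,-160.5,-13,0,-1],[-217.5,-160.5,-13,0,-1]]

```text
t: 6.77
eef_pos: [627.1, 56.9, 217.8]
tcp_rot: [3.09, -0.02, 1.424]
ft_force: [0.4, -0.0, 0.2]
opening: 0.006
grip_force: 0.0
```

>>> step_arm:
  plan:
    - [[-3,-8,156,0,-1],[-3,-8,156,0,-1],[-3,-8,156,0,-1],[-3,-8,156,0,-1],[-3,-8,156,0,-1],[-3,-8,156,0,-1],[-3,-8,156,0,-1]]

```text
t: 7.35
eef_pos: [630.7, 60.0, 62.2]
tcp_rot: [3.088, -0.021, 1.427]
ft_force: [0.1, 1.0, 0.3]
opening: 0.004
grip_force: 0.0
```

```bash
python3 - <<'E'
from clamp import *
P=tf(ST,[[-41,88,60],[-41,88,45],[-41,88,34]]);rows(P);s=env.state();print(s["eef_pos"],s["ft_force"])
crop("top",280,150,100,75,8,"t5.png")
g=lambda q:((q-[280,150]+.5)*8-.5);print(g(proj("top",s["eef_pos"])),g(proj("top",tf(ST,[[-41,91,38]]))))
E
```

```text
[-1.3 -2.6  2. ]
[-1.7 -3.4 17. ]
[-1.9 -4.  28. ]
[630.68492974  60.03602431  62.19634322] [0.13518895 1.00395446 0.2846729 ]
[[343.04118043 214.22626973]] [[337.14066547 226.81966064]]
```

View pics/t5.png

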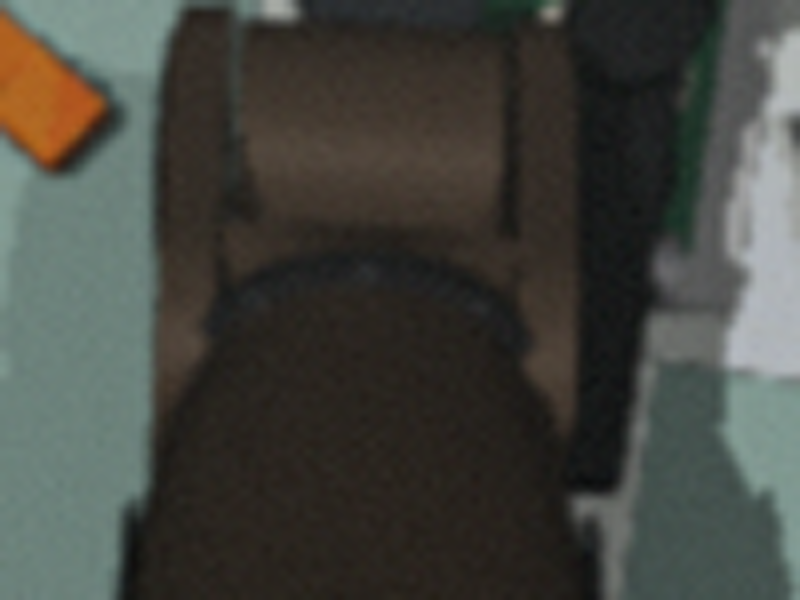

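```bash
python3 - <<'E'
from clamp import *
c_,s_=np.cos(ST[2]),np.sin(ST[2])
inv=lambda p:np.array([c_*(p[0]-ST[0])+s_*(p[1]-ST[1]),-s_*(p[0]-ST[0])+c_*(p[1]-ST[1]),p[2]]).round(1)
for z in(200,240,280,320,360): print(inv(back("top",(280+575/8,150+200/8),z)),inv(back("top",(280+575/8,150+400/8),z)),inv(back("top",(280+165/8,150+200/8),z)))
print(inv(env.state()["eef_pos"]))
E
```

```text
[-38.1   6.8 200. ] [-107.9   -3.7  200. ] [-60.3 149.5 200. ]
[-43.2   8.9 240. ] [-111.    -1.3  240. ] [-64.8 147.4 240. ]
[-48.4  11.  280. ] [-114.1    1.1  280. ] [-69.3 145.2 280. ]
[-53.5  13.1 320. ] [-117.2    3.5  320. ] [-73.7 143.1 320. ]
[-58.7  15.2 360. ] [-120.2    5.9  360. ] [-78.2 141.  360. ]
[-38.4  89.3  62.7]
```

```bash
cat > kin.py <<'E'
from h import *
from scipy.optimize import least_squares
Q=np.array([[-1.40762158,.491500966,1.55936676,-4e-6,1.09169684,-.105614888],[-.85642067,.399561682,1.71860341,-8e-5,1.0232564,-.560454516],[-.387228277,.406442828,1.38385166,1.15e-4,1.34762845,-.24236704],[.1810154,1.13537331,.04738497,.0019871,1.93055221,.3257886],[.17286136,1.20645509,.04809347,.0040221,1.83238412,.31922401],[.220241904,.841909708,.869042009,.00125262,1.37480416,.365657209],env.state()["joints"]])
X=np.array([[165.95673425,-602.35322066,214.12662416],[414.58554556,-377.53267056,214.70799077],[603.38071074,-174.86748882,332.27398568],[909.22999774,233.91477477,288.0675713],[941.22567834,232.31096523,221.19818465],[818.73061718,251.16557244,215.99708029],env.state()["eef_pos"]])
def fk(p,q):
    r0,z0,L1,L2,e,T,lat=p[:7]; j1,j2,j3,j4,j5,j6=q
    s=j2+j3; t=s+j5
    # j4 small: ignore
    r=r0+L1*np.sin(j2)+L2*np.sin(s)+e*np.cos(s)+T*np.sin(t)
    z=z0+L1*np.cos(j2)+L2*np.cos(s)-e*np.sin(s)+T*np.cos(t)
    return np.array([r*np.cos(j1)-lat*np.sin(j1),r*np.sin(j1)+lat*np.cos(j1),z])
o=least_squares(lambda p:np.concatenate([fk(p,q)-x for q,x in zip(Q,X)]),[0,180,500,500,0,250,66])
P=o.x
E
python3 - <<'E'
from kin import *
print(P.round(1),o.fun.round(1))
E
```

```text
[1.000e-01 1.972e+02 5.867e+02 4.110e+02 4.310e+01 2.723e+02 6.670e+01] [ 0.8  0.1  0.   0.6  0.5  0.   0.3  0.7 -0.  -0.1  0.3 -0.   0.  -0.2
  0.  -0.1  0.5  0.  -0.1 -3.  -0. ]
```

>>> step_arm:
  plan:
    - [[0,0,-70,0,-1],[54,-3,-70,0,-1],[54,-3,-70,90,1],[54,-3,-70,90,1],[54,-3,-70,90,1],[54,-3,-70,90,1],[54,-3,-70,90,1],[54,-3,-70,90,1]]

```text
t: 8.07
eef_pos: [631.2, 113.0, 134.1]
tcp_rot: [3.117, -0.053, 0.671]
ft_force: [-0.5, 0.4, -0.3]
opening: 0.365
grip_force: 0.0
```

>>> step_arm:
  plan:
    - [[0,0,0,47,1],[0,0,0,47,1],[0,0,0,47,1],[0,0,0,47,1],[0,0,0,47,1],[0,0,0,47,1],[0,0,0,47,1],[0,0,0,47,1]]

```text
t: 8.73
eef_pos: [631.2, 112.9, 133.8]
tcp_rot: [-3.12, -0.054, -0.148]
ft_force: [1.2, -0.4, 0.9]
opening: 0.93
grip_force: 0.0
```

```bash
cat > touch.py <<'E'
from clamp import *
def finger(sgn=1):
    s=env.state();R=Ro.from_euler("xyz",s["tcp_rot"]).as_matrix()
    return s["eef_pos"]+R@[0,53.5*sgn,0],R,s
E
python3 - <<'E'
from touch import *
f,R,s=finger(1);print(f,s["tcp_rot"],s["joints"],s["ft_force"],s["opening"])
print(s["tcp_rot"][2]-ST[2])
for z in(80,55,48,34):print((R.T@(tf(ST,[[-41,89.5,z]])[0]-f)).round(1))
E
```

```text
[623.33700305  59.94550592 132.62260144] [-3.11983468 -0.05431211 -0.14819584] [0.06992436 0.57809761 1.6424285  0.012495   0.86337586 1.78047925] [ 1.16453383 -0.36430761  0.85780535] 0.9303779479164749
-0.013080183634220477
[ 1.9 -0.2 52.8]
[ 0.6  0.3 77.8]
[ 0.2  0.5 84.8]
[-0.6  0.8 98.7]
```

>>> step_arm:
  plan:
    - [[0.5,0,78,0,1],[0.5,0,78,0,1],[0.5,0,78,0,1],[0,0.5,84,0,1],[0,0.5,87,0,1],[0,0.5,87,0,1],[0,0.5,87,0,1],[0,0.5,87,0,1]]

```text
t: 9.4
eef_pos: [635.5, 113.4, 45.9]
tcp_rot: [-3.12, -0.053, -0.145]
ft_force: [-0.3, 1.0, -0.5]
opening: 1.002
grip_force: 0.0
```

```bash
python3 - <<'E'
from touch import *
f,R,s=finger(1);print(f,s["tcp_rot"],s["ft_force"],s["moment"],s["opening"])
for z in(44,34):print((R.T@(tf(ST,[[-41,89.5,z]])[0]-f)).round(1))
E
```

```text
[627.89050891  60.48176247  44.73473925] [-3.12035631 -0.05286667 -0.14468716] [-0.30317259  0.98652889 -0.52100011] [0.02354506 0.01871785 0.04117   ] 1.0024514717583766
[ 0.3 -0.1  0.8]
[-0.2  0.1 10.7]
```

>>> step_arm:
  plan:
    - [[0,0,1,0,1],[0,0,1.5,0,1],[0,0,1.5,0,1]]

```text
t: 9.65
eef_pos: [635.0, 113.4, 42.9]
tcp_rot: [-3.121, -0.051, -0.145]
ft_force: [-1.3, 0.3, 0.7]
opening: 1.004
grip_force: 0.0
```

```bash
cat > ft.py <<'E'
from touch import *
S=[]
for i in range(4): env.read_camera("top"); S.append(finger(1)[2])
f=finger(1)[0]
print(f.round(2),np.mean([s["ft_force"] for s in S],0).round(2),np.mean([s["moment"] for s in S],0).round(3))
E
python3 ft.py
```

```text
[627.31  60.44  41.64] [-0.39  0.09  0.48] [0.048 0.04  0.017]
```

```bash
python3 ft.py; python3 -c "
from touch import *
for i in range(4): env.read_camera('top'); s=env.state(); print(s['t'],s['eef_pos'].round(2),s['tcp_rot'].round(4),s['joints'].round(5))"
```

```text
[627.32  60.45  41.61] [-0.21  0.04  0.3 ] [ 0.057  0.046 -0.01 ]
10.1 [634.95 113.39  42.7 ] [-3.1209 -0.0505 -0.145 ] [0.07036 0.70184 1.69196 0.0148  0.69409 1.77446]
10.15 [634.97 113.41  42.74] [-3.1209 -0.0506 -0.1449] [0.07039 0.70179 1.69195 0.01478 0.69405 1.7745 ]
10.2 [634.98 113.39  42.71] [-3.1208 -0.0506 -0.145 ] [0.07035 0.70183 1.69195 0.01484 0.69401 1.77446]
10.25 [634.99 113.41  42.75] [-3.1208 -0.0506 -0.145 ] [0.07037 0.70179 1.69191 0.01483 0.69408 1.77447]
```

>>> step_arm:
  plan:
    - [[0,0,1.3,0,1],[0,0,1.3,0,1],[0,0,1.3,0,1],[0,0,1.3,0,1]]

```text
t: 10.58
eef_pos: [635.1, 113.4, 41.4]
tcp_rot: [-3.121, -0.051, -0.145]
ft_force: [0.7, -0.7, -0.5]
opening: 1.0
grip_force: 0.0
```

```bash
python3 ft.py
```

```text
[627.4   60.45  40.35] [-0.56 -0.35  0.21] [-0.003  0.062 -0.002]
```

>>> step_arm:
  plan:
    - [[0,0,1.3,0,1],[0,0,1.3,0,1],[0,0,1.3,0,1],[0,0,1.3,0,1]]

```text
t: 11.12
eef_pos: [635.2, 113.4, 40.5]
tcp_rot: [-3.121, -0.051, -0.145]
ft_force: [-0.2, 0.7, 4.8]
opening: 0.999
grip_force: 2.5
```

```bash
python3 ft.py
```

```text
[627.56  60.49  39.34] [-1.16 -0.13  5.48] [-0.241  0.26  -0.065]
```

>>> step_arm:
  plan:
    - [[0,0,-300,0,1],[0,0,-300,0,1],[0,0,-300,0,1],[0,0,-300,0,1],[0,0,-300,0,1],[0,0,-300,0,1],[0,0,-300,0,1],[0,0,-300,0,1]]

```text
t: 11.98
eef_pos: [620.2, 109.6, 347.0]
tcp_rot: [-3.119, -0.06, -0.145]
ft_force: [1.0, 0.8, 1.1]
opening: 1.0
grip_force: 0.0
```

```bash
python3 -c "
from h import *
s=env.state();print(s['eef_pos'].round(1),s['joints'].round(3));rows([[138,49,900],[-189,93,905]])"
```

```text
[620.2 109.6 347. ] [0.066 0.375 1.398 0.01  1.306 1.779]
[-434.3  116.3 -583. ]
[-763.3  119.4 -607.9]
```

>>> step_arm:
  plan:
    - [[-434,116,-583,0,1],[-434,116,-583,0,1],[-434,116,-583,0,1],[-434,116,-583,0,1],[-434,116,-583,0,1],[-434,116,-583,0,1],[-434,116,-583,0,1],[-434,116,-583,0,1]]

```text
t: 12.65
eef_pos: [401.8, 82.2, 593.5]
tcp_rot: [-3.121, -0.051, -0.145]
ft_force: [0.0, 0.3, -0.2]
opening: 1.0
grip_force: 0.0
```

>>> step_arm:
  plan:
    - [[-237,64,-319,0,1],[-237,64,-319,0,1],[-237,64,-319,0,1],[-237,64,-319,0,1],[-237,64,-319,0,1],[-237,64,-319,0,1],[-237,64,-319,0,1],[-237,64,-319,0,1]]

```text
t: 13.32
eef_pos: [185.7, 54.8, 846.3]
tcp_rot: [-3.121, -0.052, -0.144]
ft_force: [1.8, -0.7, 1.5]
opening: 1.001
grip_force: 0.0
```

```bash
python3 -c "
from h import *
s=env.state();print(s['eef_pos'].round(1),s['joints'].round(3));rows([[138,49,900],[-189,93,905]])"
```

```text
[185.7  54.8 846.3] [-0.087 -0.121  0.628  0.033  2.582  1.657]
[-43.5  11.4 -56.3]
[-372.7   14.5  -78.4]
```

>>> step_arm:
  plan:
    - [[-370,12,-70,0,1],[-370,12,-70,0,1],[-370,12,-70,0,1],[-370,12,-70,0,1],[-370,12,-70,0,1],[-370,12,-70,0,1]]

```text
t: 13.82
eef_pos: [21.6, 76.9, 868.1]
tcp_rot: [-3.12, -0.052, -0.147]
ft_force: [1.0, 0.1, -0.6]
opening: 0.998
grip_force: 0.0
```

```bash
python3 -c "
from h import *
s=env.state();print(s['eef_pos'].round(1),s['joints'].round(3));rows([[-189,93,905]])"
```

```text
[ 21.6  76.9 868.1] [ 0.366 -0.247  0.583 -0.018  2.75   2.066]
[-208.5   13.8  -48.1]
```

>>> step_arm:
  plan:
    - [[0,12,0,0,1],[0,12,0,0,1],[-208,14,-48,0,1],[-208,14,-48,0,1],[-208,14,-48,0,1],[-208,14,-48,0,1],[-208,14,-48,0,1],[-208,14,-48,0,1]]

```text
t: 14.48
eef_pos: [-146.4, 77.6, 848.4]
tcp_rot: [-3.111, -0.07, -0.145]
ft_force: [-0.1, -0.9, 0.3]
opening: 1.0
grip_force: 0.0
```

```bash
python3 -c "
from h import *
s=env.state();print(s['eef_pos'].round(1),s['joints'].round(3))
print(Ro.from_euler('xyz',s['tcp_rot']).as_matrix().round(3))"
```

```text
[-146.4   77.6  848.4] [-0.037 -0.476  0.615  0.109  2.928  1.785]
[[ 0.987 -0.142  0.074]
 [-0.144 -0.989  0.02 ]
 [ 0.07  -0.031 -0.997]]
```

>>> step_arm:
  plan:
    - [[-300,0,0,0,1],[-300,0,0,0,1],[-300,0,0,0,1],[-300,0,0,0,1]]

```text
t: 14.82
eef_pos: [-254.7, 85.5, 779.2]
tcp_rot: [-3.101, -0.082, -0.145]
ft_force: [-0.3, -0.1, 0.7]
opening: 1.0
grip_force: 0.0
```

>>> step_arm:
  plan:
    - [[0,0,-300,0,1],[0,0,-300,0,1],[0,0,-300,0,1],[0,0,-300,0,1]]

```text
t: 15.15
eef_pos: [-199.1, 63.7, 828.8]
tcp_rot: [-3.088, -0.096, -0.146]
ft_force: [-0.7, -1.5, 0.7]
opening: 1.0
grip_force: 0.0
```

```bash
python3 -c "
from h import *
s=env.state();print(s['eef_pos'].round(1),s['joints'].round(3))
print(Ro.from_euler('xyz',s['tcp_rot']).as_matrix().round(3))"
```

```text
[-199.1   63.7  828.8] [ 0.057 -0.557  0.663  0.159  2.928  1.928]
[[ 0.985 -0.14   0.103]
 [-0.145 -0.989  0.039]
 [ 0.096 -0.054 -0.994]]
```

>>> step_arm:
  plan:
    - [[-300,0,-300,0,1]]

```text
t: 15.23
eef_pos: [-206.5, 62.9, 826.9]
tcp_rot: [-3.075, -0.102, -0.147]
ft_force: [1.1, -0.4, -0.3]
opening: 1.0
grip_force: 0.0
```

>>> step_arm:
  plan:
    - [[-300,0,-300,0,1]]

```text
t: 15.32
eef_pos: [-222.3, 61.8, 823.2]
tcp_rot: [-3.058, -0.12, -0.148]
ft_force: [-0.1, -0.6, -0.2]
opening: 1.001
grip_force: 0.0
```

>>> step_arm:
  plan:
    - [[-300,0,-300,0,1]]

```text
t: 15.4
eef_pos: [-236.5, 61.0, 819.9]
tcp_rot: [-3.039, -0.136, -0.149]
ft_force: [-0.5, 0.2, -0.1]
opening: 1.001
grip_force: 0.0
```

>>> step_arm:
  plan:
    - [[-300,0,-300,0,1],[-300,0,-300,0,1],[-300,0,-300,0,1],[-300,0,-300,0,1],[-300,0,-300,0,1],[-300,0,-300,0,1],[-300,0,-300,0,1],[-300,0,-300,0,1]]

```text
t: 16.07
eef_pos: [-286.5, 59.1, 789.6]
tcp_rot: [-3.015, -0.15, -0.151]
ft_force: [-0.9, -0.2, -0.3]
opening: 0.998
grip_force: 0.0
```

```bash
python3 -c "
from h import *
s=env.state();print(s['eef_pos'].round(1),s['joints'].round(3))
print(Ro.from_euler('xyz',s['tcp_rot']).as_matrix().round(3))"
```

```text
[-286.5   59.1  789.6] [ 0.105 -0.698  0.717  0.411  2.928  2.228]
[[ 0.977 -0.131  0.166]
 [-0.149 -0.983  0.103]
 [ 0.15  -0.125 -0.981]]
```

```bash
python3 -c "
from h import *
rows([[182,82,850],[182+560,82-480,420]])"
```

```text
[463.6 -91.4  20.9]
[1018.1  361.1  486.4]
```

>>> step_arm:
  plan:
    - [[463,-91,21,0,1],[463,-91,21,0,1],[463,-91,21,0,1],[463,-91,21,0,1],[463,-91,21,0,1],[463,-91,21,0,1],[463,-91,21,0,1],[463,-91,21,0,1]]

```text
t: 16.73
eef_pos: [-2.7, 74.1, 827.3]
tcp_rot: [-3.02, -0.152, -0.154]
ft_force: [-1.3, -2.8, 1.2]
opening: 1.002
grip_force: 0.0
```

```bash
python3 -c "
from h import *
s=env.state();print(s['eef_pos'].round(1),s['joints'].round(3))
print(Ro.from_euler('xyz',s['tcp_rot']).as_matrix().round(3))
rows([[182,82,850],[182+560,82-480,420]])"
```

```text
[ -2.7  74.1 827.3] [ 0.562 -0.395  0.824 -0.011  2.518  2.268]
[[ 0.977 -0.135  0.167]
 [-0.152 -0.984  0.097]
 [ 0.151 -0.12  -0.981]]
[182.6 -35.4   9.3]
[737.7 413.1 478. ]
```

>>> step_arm:
  plan:
    - [[182,-35,9,0,1],[182,-35,9,0,1],[182,-35,9,0,1],[182,-35,9,0,1],[182,-35,9,0,1]]

```text
t: 17.15
eef_pos: [62.5, 90.8, 836.5]
tcp_rot: [-3.021, -0.152, -0.149]
ft_force: [-0.2, 2.6, 0.5]
opening: 1.001
grip_force: 0.0
```

>>> step_arm:
  plan:
    - [[555,448,469,0,1],[555,448,469,0,1],[555,448,469,0,1],[555,448,469,0,1],[555,448,469,0,1],[555,448,469,0,1],[555,448,469,0,1],[555,448,469,0,1]]

```text
t: 17.82
eef_pos: [200.3, -23.6, 731.0]
tcp_rot: [-3.021, -0.149, -0.156]
ft_force: [0.5, 0.3, 0.5]
opening: 0.998
grip_force: 0.0
```

>>> step_arm:
  plan:
    - [[339,273,286,0,1],[339,273,286,0,1],[339,273,286,0,1],[339,273,286,0,1],[339,273,286,0,1],[339,273,286,0,1],[339,273,286,0,1],[339,273,286,0,1]]

```text
t: 18.48
eef_pos: [419.5, -209.9, 562.4]
tcp_rot: [-3.021, -0.148, -0.152]
ft_force: [0.6, -0.1, 0.7]
opening: 0.997
grip_force: 0.0
```

```bash
python3 -c "
from h import *
s=env.state();print(s['eef_pos'].round(1),s['joints'].round(3))
print(Ro.from_euler('xyz',s['tcp_rot']).as_matrix().round(3))
rows([[830,-450,400]])"
```

```text
[ 419.5 -209.9  562.4] [-0.711  0.048  1.306  0.183  1.725  1.037]
[[ 0.978 -0.133  0.163]
 [-0.15  -0.984  0.097]
 [ 0.147 -0.119 -0.982]]
[413.4 201.1 202.9]
```

>>> step_arm:
  plan:
    - [[413,201,203,0,1],[413,201,203,0,1],[413,201,203,0,1],[413,201,203,0,1],[413,201,203,0,1],[413,201,203,0,1],[413,201,203,0,1],[413,201,203,0,1]]

```text
t: 19.15
eef_pos: [692.1, -369.0, 454.8]
tcp_rot: [-3.02, -0.147, -0.152]
ft_force: [-0.1, -0.8, 0.7]
opening: 1.003
grip_force: 0.0
```

>>> step_arm:
  plan:
    - [[139,68,68,0,1],[139,68,68,0,1],[139,68,68,0,1],[139,68,68,0,1]]

```text
t: 19.48
eef_pos: [794.6, -429.4, 409.5]
tcp_rot: [-3.023, -0.156, -0.153]
ft_force: [0.0, -1.0, 1.1]
opening: 1.0
grip_force: 0.0
```

>>> step_arm:
  plan:
    - [[348,98,-164,0,1]]

```text
t: 19.57
eef_pos: [801.9, -432.4, 399.2]
tcp_rot: [-3.021, -0.159, -0.157]
ft_force: [-0.2, -0.6, -0.6]
opening: 0.999
grip_force: 0.0
```

>>> step_arm:
  plan:
    - [[348,98,-164,0,1]]

```text
t: 19.65
eef_pos: [805.6, -432.9, 408.7]
tcp_rot: [-3.031, -0.188, -0.16]
ft_force: [0.4, -0.6, -0.3]
opening: 0.998
grip_force: 0.0
```

>>> step_arm:
  plan:
    - [[348,98,-164,0,1]]

```text
t: 19.73
eef_pos: [808.7, -433.1, 423.2]
tcp_rot: [-3.043, -0.222, -0.161]
ft_force: [-0.3, 0.4, 0.8]
opening: 1.001
grip_force: 0.0
```

```bash
cat > st.py <<'E'
from h import *
s=env.state();print(s['t'],s['eef_pos'].round(1),s['joints'].round(3))
R=Ro.from_euler('xyz',s['tcp_rot']).as_matrix();print(R.round(3))
print("lean",np.hypot(*R[:2,2]).round(3),"az",np.arctan2(R[1,2],R[0,2]).round(3))
E
python3 st.py
```

```text
19.7333 [ 808.7 -433.1  423.2] [-0.619  0.993  0.049  0.199  1.936  1.188]
[[ 0.963 -0.138  0.232]
 [-0.156 -0.986  0.062]
 [ 0.22  -0.096 -0.971]]
lean 0.24 az 0.26
```

>>> step_arm:
  plan:
    - [[360,98,-120,0,1]]

```text
t: 19.82
eef_pos: [813.8, -433.6, 431.7]
tcp_rot: [-3.054, -0.252, -0.162]
ft_force: [-0.5, 0.4, 2.0]
opening: 1.0
grip_force: 0.0
```

>>> step_arm:
  plan:
    - [[360,98,-110,0,1]]

```text
t: 19.9
eef_pos: [819.9, -434.5, 434.8]
tcp_rot: [-3.061, -0.276, -0.164]
ft_force: [0.3, 0.0, 1.0]
opening: 0.996
grip_force: 0.0
```

>>> step_arm:
  plan:
    - [[360,98,-100,0,1]]

```text
t: 19.98
eef_pos: [826.2, -435.7, 436.0]
tcp_rot: [-3.067, -0.297, -0.166]
ft_force: [-0.1, -0.0, 0.6]
opening: 1.0
grip_force: 0.0
```

>>> step_arm:
  plan:
    - [[360,98,-90,0,1]]

```text
t: 20.07
eef_pos: [832.7, -437.3, 436.8]
tcp_rot: [-3.073, -0.319, -0.168]
ft_force: [0.6, -0.4, -0.8]
opening: 1.002
grip_force: 0.0
```

>>> step_arm:
  plan:
    - [[360,98,-80,0,1]]

```text
t: 20.15
eef_pos: [839.2, -439.0, 437.9]
tcp_rot: [-3.079, -0.341, -0.17]
ft_force: [0.4, -0.7, 0.1]
opening: 0.998
grip_force: 0.0
```

```bash
python3 st.py
```

```text
20.15 [ 839.2 -439.   437.9] [-0.609  0.986  0.049  0.206  1.817  1.201]
[[ 0.929 -0.148  0.339]
 [-0.159 -0.987  0.005]
 [ 0.334 -0.058 -0.941]]
lean 0.339 az 0.014
```

>>> step_arm:
  plan:
    - [[340,110,-150,0,1]]

```text
t: 20.23
eef_pos: [841.0, -441.1, 444.0]
tcp_rot: [-3.084, -0.36, -0.171]
ft_force: [0.6, 0.1, 0.2]
opening: 1.0
grip_force: 0.0
```

>>> step_arm:
  plan:
    - [[340,110,-150,0,1]]

```text
t: 20.32
eef_pos: [841.2, -443.8, 454.9]
tcp_rot: [-3.092, -0.384, -0.173]
ft_force: [-0.1, 1.0, -0.3]
opening: 1.0
grip_force: 0.0
```

>>> step_arm:
  plan:
    - [[340,110,-150,0,1]]

```text
t: 20.4
eef_pos: [841.1, -446.2, 466.2]
tcp_rot: [-3.099, -0.408, -0.174]
ft_force: [0.2, 0.2, 0.4]
opening: 0.997
grip_force: 0.0
```

>>> step_arm:
  plan:
    - [[340,110,-150,0,1]]

```text
t: 20.48
eef_pos: [840.9, -448.3, 477.4]
tcp_rot: [-3.107, -0.432, -0.175]
ft_force: [-0.3, 0.0, -0.1]
opening: 1.0
grip_force: 0.0
```

>>> step_arm:
  plan:
    - [[340,110,-150,0,1]]

```text
t: 20.57
eef_pos: [840.4, -450.3, 488.6]
tcp_rot: [-3.113, -0.455, -0.176]
ft_force: [-1.0, 0.3, 0.2]
opening: 0.999
grip_force: 0.0
```

>>> step_arm:
  plan:
    - [[340,110,-150,0,1]]

```text
t: 20.65
eef_pos: [839.5, -452.1, 500.2]
tcp_rot: [-3.12, -0.477, -0.176]
ft_force: [-0.1, -0.6, -0.4]
opening: 0.996
grip_force: 0.0
```

```bash
python3 st.py
```

```text
20.65 [ 839.5 -452.1  500.2] [-0.626  0.93   0.048  0.223  1.732  1.201]
[[ 0.874 -0.166  0.456]
 [-0.156 -0.986 -0.06 ]
 [ 0.459 -0.019 -0.888]]
lean 0.46 az -0.13
```

>>> step_arm:
  plan:
    - [[350,60,-150,0,1]]

```text
t: 20.73
eef_pos: [840.0, -449.8, 512.6]
tcp_rot: [-3.127, -0.499, -0.178]
ft_force: [0.2, -0.2, -0.3]
opening: 1.002
grip_force: 0.0
```

>>> step_arm:
  plan:
    - [[350,60,-150,0,1]]

```text
t: 20.82
eef_pos: [840.8, -445.8, 526.2]
tcp_rot: [-3.134, -0.522, -0.178]
ft_force: [0.0, 0.4, 0.4]
opening: 0.998
grip_force: 0.0
```

>>> step_arm:
  plan:
    - [[350,60,-150,0,1]]

```text
t: 20.9
eef_pos: [840.8, -442.1, 540.0]
tcp_rot: [-3.141, -0.545, -0.177]
ft_force: [0.6, 0.7, -0.8]
opening: 1.0
grip_force: 0.0
```

```bash
python3 st.py; python3 - <<'E'
from fit import *
print(tf(WD,[[-55,0,27],[-55,0,150]]))
rows([[500,-330,400],[430,300,300]])
E
```

```text
20.9 [ 840.8 -442.1  540. ] [-0.617  0.892  0.048  0.226  1.697  1.217]
[[ 0.842 -0.176  0.51 ]
 [-0.151 -0.984 -0.09 ]
 [ 0.518 -0.001 -0.855]]
lean 0.518 az -0.175
[[477.58616945 321.08215976  27.        ]
 [477.58616945 321.08215976 150.        ]]
[-376.4  -50.4  -64.4]
[-582.1 -658.2  -71.5]
```

```bash
cat > ik.py <<'E'
from kin import *
from clamp import tf,ST,WD
def plan_ik(g,th,az):  # grasp point world, lean th about az: returns j2,j3,j5 (j4~0) using in-plane approx
    T=P[5]-19; w=np.array(g)-T*np.array([np.sin(th)*np.cos(az),np.sin(th)*np.sin(az),-np.cos(th)])
    r=np.sqrt(w[0]**2+w[1]**2-P[6]**2)-P[0]; z=w[2]-P[1]
    L=np.hypot(P[3],P[4]); d=np.hypot(r,z); c=(d*d-P[2]**2-L*L)/(2*P[2]*L)
    if abs(c)>1: return None
    b=np.arccos(c); de=np.arctan2(P[4],P[3])
    j2=np.arctan2(r,z)-np.arctan2(L*np.sin(b),P[2]+L*np.cos(b)); j3=b-de
    return np.round([j2,j3,np.pi-th-j2-j3],2)
E
python3 - <<'E'
from ik import *
for nm,g in(("wedge",tf(WD,[[-60,0,30]])[0]),("start lane",tf(ST,[[-220,0,36]])[0]),("end grip",tf(ST,[[-104,0,36]])[0]),("end push",tf(ST,[[-122,0,36]])[0])):
    print(nm,g.round(),[ (t,plan_ik(g,t,-.15).tolist()) for t in(.3,.35,.4,.45,.5,.55)])
E
```

```text
wedge [473. 321.  30.] [(0.3, [0.66, 2.0, 0.19]), (0.35, [0.66, 2.02, 0.12]), (0.4, [0.66, 2.04, 0.04]), (0.45, [0.67, 2.06, -0.03]), (0.5, [0.68, 2.07, -0.11]), (0.55, [0.68, 2.09, -0.18])]
start lane [439.  -4.  36.] [(0.3, [0.56, 2.36, -0.08]), (0.35, [0.56, 2.39, -0.16]), (0.4, [0.57, 2.42, -0.25]), (0.45, [0.59, 2.45, -0.35]), (0.5, [0.61, 2.48, -0.45]), (0.55, [0.63, 2.51, -0.55])]
end grip [554. -20.  36.] [(0.3, [0.62, 2.09, 0.13]), (0.35, [0.62, 2.12, 0.05]), (0.4, [0.62, 2.15, -0.03]), (0.45, [0.63, 2.18, -0.11]), (0.5, [0.63, 2.21, -0.2]), (0.55, [0.64, 2.23, -0.28])]
end push [536. -17.  36.] [(0.3, [0.61, 2.13, 0.1]), (0.35, [0.61, 2.16, 0.02]), (0.4, [0.61, 2.19, -0.06]), (0.45, [0.62, 2.22, -0.14]), (0.5, [0.62, 2.25, -0.23]), (0.55, [0.64, 2.28, -0.32])]
```

```bash
cat > full.py <<'E'
from ik import *
def FK(q):
    j1,j2,j3,j4,j5,j6=q; s=j2+j3
    R=(Ro.from_euler("ZYZYZ",[j1,s,j4,j5,j6+C6])).as_matrix()
    r=P[0]+P[2]*np.sin(j2)+P[3]*np.sin(s)+P[4]*np.cos(s); z=P[1]+P[2]*np.cos(j2)+P[3]*np.cos(s)-P[4]*np.sin(s)
    w=np.array([r*np.cos(j1)-P[6]*np.sin(j1),r*np.sin(j1)+P[6]*np.cos(j1),z])
    return w+P[5]*R[:,2],R
C6=0
lo=np.array([-3.1,-.84,.05,-1.13,.06,-2.69]);hi=np.array([3.1,2.19,2.79,4.28,2.93,2.69])
s=env.state();R0=Ro.from_euler("xyz",s["tcp_rot"]).as_matrix()
C6=(Ro.from_matrix(FK(s["joints"])[1].T@R0)).as_euler("zyx")[0]
def IK(p,R,seed,off=19):
    t=np.array(p)+off*R[:,2] # p = grasp pt
    f=lambda q:np.r_[(FK(q)[0]-t)/100,(FK(q)[1]-R).ravel()]
    o=least_squares(f,np.clip(seed,lo+1e-3,hi-1e-3),bounds=(lo,hi)); return o.x,o.cost
E
python3 - <<'E'
from full import *
x,R=FK(s["joints"]);print(C6,x-s["eef_pos"],np.abs(R-R0).max())
q=s["joints"]
for nm,g in(("right far",[640,-400,330]),("right near",[470,-330,330]),("rn2",[450,-330,250]),("mid",[420,-60,250]),("mid2",[410,100,250]),("left",[410,250,200]),("wedge",tf(WD,[[-60,0,30]])[0]),("lane0",tf(ST,[[-250,0,60]])[0]),("end",tf(ST,[[-104,0,36]])[0])):
    best=min([IK(g,R0,q),IK(g,R0,[np.arctan2(g[1],g[0])-.15,.6,2.2,2.8,.3,-1.5]),IK(g,R0,[np.arctan2(g[1],g[0])-.15,.6,2.2,4,.3,-2])],key=lambda a:a[1]+1e-4*np.abs(a[0]-q).max())
    q=best[0];print(nm,np.round(g),q.round(2),best[1].round(5))
E
```

```text
Traceback (most recent call last):
  File "full.py", line 11, in <module>
    C6=(Ro.from_matrix(FK(s["joints"])[1].T@R0)).as_euler("zyx")[0]
                       ~~^^^^^^^^^^^^^
  File "full.py", line 4, in FK
    R=(Ro.from_euler("ZYZYZ",[j1,s,j4,j5,j6+C6])).as_matrix()
       ~~~~~~~~~~~~~^^^^^^^^^^^^^^^^^^^^^^^^^^^^
  File "scipy/spatial/transform/_rotation.pyx", line 1413, in scipy.spatial.transform._rotation.Rotation.from_euler
ValueError: Expected axis specification to be a non-empty string of upto 3 characters, got ZYZYZ
```

```bash
sed -i 's/,env.state()\["joints"\]\])/])/; s/,env.state()\["eef_pos"\]\])/])/' kin.py; sed -i 's/R=(Ro.from_euler("ZYZYZ",\[j1,s,j4,j5,j6+C6\])).as_matrix()/R=(Ro.from_euler("ZYZ",[j1,s,j4])*Ro.from_euler("YZ",[j5,j6+C6])).as_matrix()/' full.py
cat > tst.py <<'E'
from full import *
x,R=FK(s["joints"]);print(C6,x-s["eef_pos"],np.abs(R-R0).max(),P.round(1))
x,R=FK([0.105,-0.698,0.717,0.411,2.928,2.228]);print(x,"vs -286.5 59.1 789.6")
q=s["joints"]
for nm,g in(("right far",[640,-400,330]),("right near",[470,-330,330]),("rn2",[450,-330,250]),("mid",[420,-60,250]),("mid2",[410,100,250]),("left",[410,250,200]),("wedge",tf(WD,[[-60,0,30]])[0]),("lane0",tf(ST,[[-250,0,60]])[0]),("end",tf(ST,[[-104,0,36]])[0])):
    best=min([IK(g,R0,q),IK(g,R0,[np.arctan2(g[1],g[0])-.15,.6,2.2,2.8,.3,-1.5]),IK(g,R0,[np.arctan2(g[1],g[0])-.15,.6,2.2,4,.3,-2])],key=lambda a:a[1]+1e-4*np.abs(a[0]-q).max())
    q=best[0];print(nm,np.round(g),q.round(2),best[1].round(5))
E
python3 tst.py
```

```text
1.5707963267948963 [0.18831028 0.25849947 0.00190999] 9.020562075079397e-16 [  0.  196.7 586.8 411.   43.1 271.9  66.2]
[-286.27079181   59.56731851  789.72861086] vs -286.5 59.1 789.6
right far [ 640 -400  330] [-0.74  0.46  1.45  0.4   0.8   0.79] 0.0
right near [ 470 -330  330] [-0.88  0.19  1.86  0.53  0.73  0.54] 0.0
rn2 [ 450 -330  250] [-0.91  0.26  2.01  0.71  0.57  0.29] 0.0
mid [420 -60 250] [-0.35  0.03  2.31  0.34  0.28  1.09] 0.0
mid2 [410 100 250] [ 0.19  0.06  2.28 -0.59  0.34  2.45] 0.0
left [410 250 200] [ 0.52  0.25  2.15 -0.56  0.43  2.69] 0.01861
wedge [473. 321.  30.] [ 0.63  0.7   2.14  4.28  0.39 -1.98] 0.00615
lane0 [409.   0.  60.] [-0.16  0.58  2.58  3.16  0.56 -1.57] 0.0
end [554. -20.  36.] [-0.15  0.66  2.23  3.19  0.29 -1.59] 0.0
```

```bash
cat > t2.py <<'E'
from full import *
def RR(th,az):
    z=np.array([np.sin(th)*np.cos(az),np.sin(th)*np.sin(az),-np.cos(th)]); y=np.array([np.sin(az),-np.cos(az),0]); return np.c_[np.cross(y,z),y,z]
if __name__=="__main__":
  for th in(.45,.5,.55,.6):
    for az in(-.15,-.07,0,.08):
      o=[]
      for g in(tf(WD,[[-60,0,30]])[0],tf(WD,[[-60,0,130]])[0],tf(ST,[[-250,0,60]])[0],tf(ST,[[-104,0,36]])[0]):
        a0=np.arctan2(g[1],g[0])-.15
        q,c=min([IK(g,RR(th,az),[a0,.6,2.2,a,.3,b]) for a,b in((2.8,-1.5),(4,-2),(3.5,-1.5))],key=lambda a:a[1]); o.append((round(q[3],2),round(q[4],2),round(q[5],2),round(c,4)))
      print(th,az,o)
E
python3 t2.py
```

```text
0.45 -0.15 [(np.float64(4.28), np.float64(0.29), np.float64(-2.03), np.float64(0.0122)), (np.float64(4.28), np.float64(0.23), np.float64(-2.09), np.float64(0.0579)), (np.float64(3.12), np.float64(0.36), np.float64(-1.57), np.float64(0.0)), (np.float64(3.12), np.float64(0.13), np.float64(-1.55), np.float64(0.0))]
0.45 -0.07 [(np.float64(4.28), np.float64(0.26), np.float64(-2.11), np.float64(0.0068)), (np.float64(4.28), np.float64(0.2), np.float64(-2.17), np.float64(0.0457)), (np.float64(2.99), np.float64(0.37), np.float64(-1.54), np.float64(0.0)), (np.float64(2.79), np.float64(0.13), np.float64(-1.32), np.float64(0.0))]
0.45 0 [(np.float64(4.28), np.float64(0.24), np.float64(-2.18), np.float64(0.0035)), (np.float64(4.28), np.float64(0.18), np.float64(-2.24), np.float64(0.0367)), (np.float64(2.87), np.float64(0.37), np.float64(-1.52), np.float64(0.0)), (np.float64(2.54), np.float64(0.15), np.float64(-1.15), np.float64(0.0))]
0.45 0.08 [(np.float64(4.28), np.float64(0.21), np.float64(-2.26), np.float64(0.0012)), (np.float64(4.28), np.float64(0.15), np.float64(-2.32), np.float64(0.0281))
[... 3155 characters left out ...]
np.float64(0.0)), (np.float64(2.97), np.float64(0.4), np.float64(-1.51), np.float64(0.0))]
0.6 0 [(np.float64(4.17), np.float64(0.4), np.float64(-2.02), np.float64(0.0)), (np.float64(4.28), np.float64(0.32), np.float64(-2.2), np.float64(0.0102)), (np.float64(2.92), np.float64(0.7), np.float64(-1.61), np.float64(0.0)), (np.float64(2.84), np.float64(0.4), np.float64(-1.46), np.float64(0.0))]
0.6 0.08 [(np.float64(4.0), np.float64(0.38), np.float64(-1.94), np.float64(0.0)), (np.float64(4.28), np.float64(0.28), np.float64(-2.28), np.float64(0.0047)), (np.float64(2.81), np.float64(0.69), np.float64(-1.63), np.float64(0.0)), (np.float64(2.68), np.float64(0.41), np.float64(-1.41), np.float64(0.0))]
```

```bash
cat > t3.py <<'E'
from full import *
import sys
W=[[470,-250,330],[400,-150,150],[390,-80,110],[390,0,110],[390,100,110],[390,200,115],[395,321,115],[400,321,32],[473,321,30]]
q=s["joints"];p=s["eef_pos"]-19*R0[:,2]
for w in W:
    n=12
    for k in range(1,n+1):
        q,c=IK(p+(np.array(w)-p)*k/n,R0,q)
    p=np.array(w,float);e=Ro.from_matrix(R0.T@FK(q)[1]).magnitude();print(w,q.round(2),round(c,5),round(e,3),np.linalg.norm(FK(q)[0]-19*R0[:,2]-p).round(1))
E
python3 t3.py; python3 -c "
from h import *
rows([np.array([470,-250,330])+19*np.array([.51,-.09,-.855])])"
```

```text
[470, -250, 330] [-0.75  0.11  1.96  0.48  0.66  0.68] 0.0 0.0 0.0
[400, -150, 150] [-0.66  0.29  2.44  1.87  0.26 -0.73] 0.0 0.0 0.0
[390, -80, 110] [-0.47  0.4   2.56  2.72  0.37 -1.42] 0.0 0.0 0.0
[390, 0, 110] [-0.17  0.39  2.57  3.15  0.37 -1.57] 0.0 0.0 0.0
[390, 100, 110] [ 0.21  0.4   2.51  3.75  0.34 -1.82] 0.0 0.0 0.0
[390, 200, 115] [ 0.5   0.42  2.4   4.28  0.35 -2.09] 0.00097 0.03 1.3
[395, 321, 115] [ 0.72  0.49  2.29  4.28  0.39 -1.93] 0.02996 0.167 6.4
[400, 321, 32] [ 0.74  0.68  2.24  4.28  0.44 -1.86] 0.00382 0.06 2.2
[473, 321, 30] [ 0.63  0.7   2.14  4.28  0.39 -1.98] 0.00615 0.076 2.6
[-450.  -123.8   -8.1]
```

>>> step_arm:
  plan:
    - [[-450,-124,-8,0,1],[-450,-124,-8,0,1],[-450,-124,-8,0,1],[-450,-124,-8,0,1],[-450,-124,-8,0,1],[-450,-124,-8,0,1],[-450,-124,-8,0,1],[-450,-124,-8,0,1]]

```text
t: 21.57
eef_pos: [659.2, -346.5, 427.2]
tcp_rot: [-3.141, -0.544, -0.177]
ft_force: [1.5, -0.5, 1.1]
opening: 0.999
grip_force: 0.0
```

>>> step_arm:
  plan:
    - [[-129,-35,-2,0,1],[-129,-35,-2,0,1],[-129,-35,-2,0,1],[-129,-35,-2,0,1]]

```text
t: 21.9
eef_pos: [552.9, -290.4, 359.6]
tcp_rot: [-3.138, -0.539, -0.178]
ft_force: [0.9, 0.1, 0.2]
opening: 0.997
grip_force: 0.0
```

```bash
python3 st.py; python3 - <<'E'
from fit import *
s=env.state();R=Ro.from_euler('xyz',s['tcp_rot']).as_matrix()
rows([np.array(w)+19*R[:,2] for w in([400,-150,150],[390,-80,110],[390,0,110],[390,100,110])])
print([back("top",u,z).round() for u,z in(((203,257),45),((240,288),10),((270,240),45),((308,225),10))])
E
```

```text
21.9 [ 552.9 -290.4  359.6] [-0.705  0.2    1.713  0.377  0.789  0.835]
[[ 0.845 -0.175  0.506]
 [-0.152 -0.985 -0.087]
 [ 0.513 -0.003 -0.858]]
lean 0.513 az -0.17
[-258.  -110.8  109.5]
[-297.6 -177.8  132.7]
[-309.7 -256.6  125.7]
[-324.9 -355.   117.1]
[array([374., 426.,  45.]), array([277., 314.,  10.]), array([430., 220.,  45.]), array([480., 103.,  10.])]
```

>>> step_arm:
  plan:
    - [[-258,-111,110,0,1],[-258,-111,110,0,1],[-258,-111,110,0,1],[-258,-111,110,0,1],[-258,-111,110,0,1],[-258,-111,110,0,1],[-258,-111,110,0,1],[-258,-111,110,0,1]]

```text
t: 22.57
eef_pos: [436.6, -169.7, 162.4]
tcp_rot: [-3.131, -0.555, -0.176]
ft_force: [0.6, -0.2, 0.2]
opening: 1.001
grip_force: 0.0
```

```bash
python3 st.py; python3 - <<'E'
from h import *
s=env.state();R=Ro.from_euler('xyz',s['tcp_rot']).as_matrix()
rows([np.array(w)+19*R[:,2] for w in([400,-150,150],[390,-80,110],[390,0,110],[390,100,110])])
E
```

```text
22.5667 [ 436.6 -169.7  162.4] [-0.665  0.247  2.34   1.354  0.267 -0.202]
[[ 0.837 -0.169  0.52 ]
 [-0.148 -0.986 -0.081]
 [ 0.527 -0.009 -0.85 ]]
lean 0.527 az -0.155
[-40.1 -13.1   8.9]
[-79.9 -80.   32.1]
[ -91.8 -158.9   25.6]
[-106.6 -257.4   17.5]
```

>>> step_arm:
  plan:
    - [[-40,-13,9,0,1],[-40,-13,9,0,1],[-80,-80,32,0,1],[-80,-80,32,0,1],[-80,-80,32,0,1],[-80,-80,32,0,1],[-92,-159,26,0,1],[-92,-159,26,0,1]]

```text
t: 23.23
eef_pos: [409.2, -50.9, 102.0]
tcp_rot: [-3.122, -0.56, -0.18]
ft_force: [0.7, 0.5, 0.2]
opening: 1.0
grip_force: 0.0
```

```bash
python3 st.py; python3 - <<'E'
from h import *
s=env.state();R=Ro.from_euler('xyz',s['tcp_rot']).as_matrix()
rows([np.array(w)+19*R[:,2] for w in([390,0,110],[390,100,90],[390,200,80],[395,321,75])])
E
```

```text
23.2333 [409.2 -50.9 102. ] [-0.362  0.374  2.553  2.803  0.354 -1.406]
[[ 0.833 -0.169  0.526]
 [-0.152 -0.986 -0.076]
 [ 0.531 -0.016 -0.847]]
lean 0.532 az -0.143
[-19.4 -47.1  -1.7]
[ -45.2 -145.3    7.6]
[ -65.7 -243.7    8.5]
[ -82.5 -363.7    6.1]
```

>>> step_arm:
  plan:
    - [[-34,-102,3,0,1],[-45,-145,8,0,1],[-45,-145,8,0,1],[-66,-244,8,0,1],[-66,-244,8,0,1],[-66,-244,8,0,1],[-82,-364,6,0,1],[-82,-364,6,0,1]]

```text
t: 23.9
eef_pos: [402.8, 227.2, 66.0]
tcp_rot: [-3.119, -0.561, -0.178]
ft_force: [0.9, -0.2, -0.4]
opening: 0.999
grip_force: 0.0
```

```bash
python3 st.py; python3 - <<'E'
from h import *
s=env.state();R=Ro.from_euler('xyz',s['tcp_rot']).as_matrix()
rows([np.array(w)+19*R[:,2] for w in([395,321,75],[400,321,34],[473,321,34])])
E
```

```text
23.9 [402.8 227.2  66. ] [ 0.575  0.522  2.371  4.227  0.403 -1.955]
[[ 0.834 -0.165  0.527]
 [-0.15  -0.986 -0.072]
 [ 0.532 -0.019 -0.847]]
lean 0.532 az -0.135
[-15.8 -91.4   0.6]
[-33.4 -91.4  37.9]
[  27.4 -103.5   76.4]
```

>>> step_arm:
  plan:
    - [[-16,-91,0,0,1],[-16,-91,0,0,1],[-16,-91,0,0,1],[-16,-91,0,0,1],[-30,-91,30,0,1],[-30,-91,30,0,1]]

```text
t: 24.4
eef_pos: [408.1, 304.7, 14.0]
tcp_rot: [-3.101, -0.567, -0.179]
ft_force: [0.1, -1.0, -0.1]
opening: 1.004
grip_force: 0.0
```

```bash
python3 st.py; python3 - <<'E'
from h import *
s=env.state();R=Ro.from_euler('xyz',s['tcp_rot']).as_matrix()
rows([np.array(w)+19*R[:,2] for w in([395,321,75],[400,321,34],[473,321,34])])
E
```

```text
24.4 [408.1 304.7  14. ] [ 0.724  0.676  2.261  4.275  0.453 -1.857]
[[ 0.83  -0.157  0.535]
 [-0.15  -0.987 -0.056]
 [ 0.537 -0.034 -0.843]]
lean 0.538 az -0.104
[ 19.4 -16.1 -40.4]
[  1.6 -15.5  -3.1]
[ 62.2 -26.9  35.9]
```

>>> step_arm:
  plan:
    - [[2,-16,-4,0,1],[2,-16,-4,0,1],[2,-16,-4,0,1],[30,-22,14,0,1],[62,-27,34,0,1],[62,-27,34,0,1],[62,-27,34,0,1]]

```text
t: 24.98
eef_pos: [479.9, 309.6, 12.2]
tcp_rot: [-3.079, -0.578, -0.183]
ft_force: [-1.0, -0.0, 0.3]
opening: 1.002
grip_force: 0.0
```

```bash
python3 st.py; python3 - <<'E'
from h import *
s=env.state();R=Ro.from_euler('xyz',s['tcp_rot']).as_matrix()
rows([np.array(w)+19*R[:,2] for w in([473,321,34],)]);print(s["ft_force"])
crop("top",190,160,100,75,8,"t6.png")
E
```

```text
24.9833 [479.9 309.6  12.2] [ 0.624  0.7    2.149  4.275  0.397 -1.971]
[[ 0.823 -0.147  0.548]
 [-0.152 -0.988 -0.037]
 [ 0.547 -0.053 -0.836]]
lean 0.549 az -0.068
[  4.5 -11.4  -3.4]
[-0.98663389 -0.04649343  0.28295838]
```

View pics/t6.png

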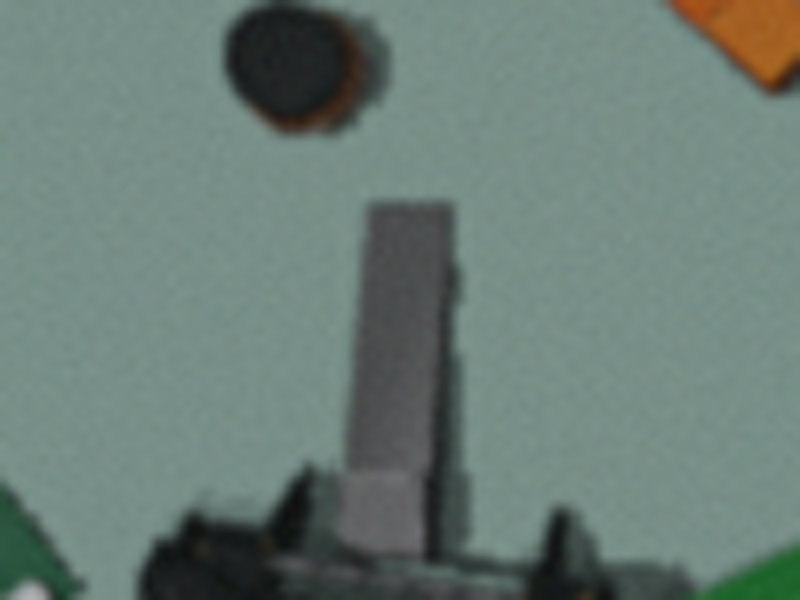

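>>> step_arm:
  plan:
    - [[3,-12,-3,0,1],[3,-12,-3,0,1],[3,-12,-3,0,1],[3,-12,-3,-5,-1],[3,-12,-3,-5,-1],[3,-12,-3,-5,-1],[3,-12,-3,-5,-1],[3,-12,-3,-5,-1]]

```text
t: 25.7
eef_pos: [479.8, 318.0, 11.9]
tcp_rot: [-3.128, -0.585, -0.077]
ft_force: [0.7, 0.3, 0.1]
opening: 0.706
grip_force: 0.0
```

>>> step_arm:
  plan:
    - [[0,0,0,0,-1],[0,0,0,0,-1],[0,0,0,0,-1],[0,0,0,0,-1]]

```text
t: 26.03
eef_pos: [480.0, 318.1, 11.9]
tcp_rot: [-3.128, -0.585, -0.075]
ft_force: [-0.4, 0.6, 0.3]
opening: 0.424
grip_force: 0.6
```

```bash
python3 st.py; python3 - <<'E'
from h import *
crop("top",190,160,100,75,8,"t7.png")
E
```

```text
26.0333 [480.  318.1  11.9] [ 0.636  0.704  2.14   4.275  0.397 -2.052]
[[ 0.831 -0.068  0.552]
 [-0.062 -0.998 -0.028]
 [ 0.552 -0.011 -0.834]]
lean 0.552 az -0.051
```

View pics/t7.png

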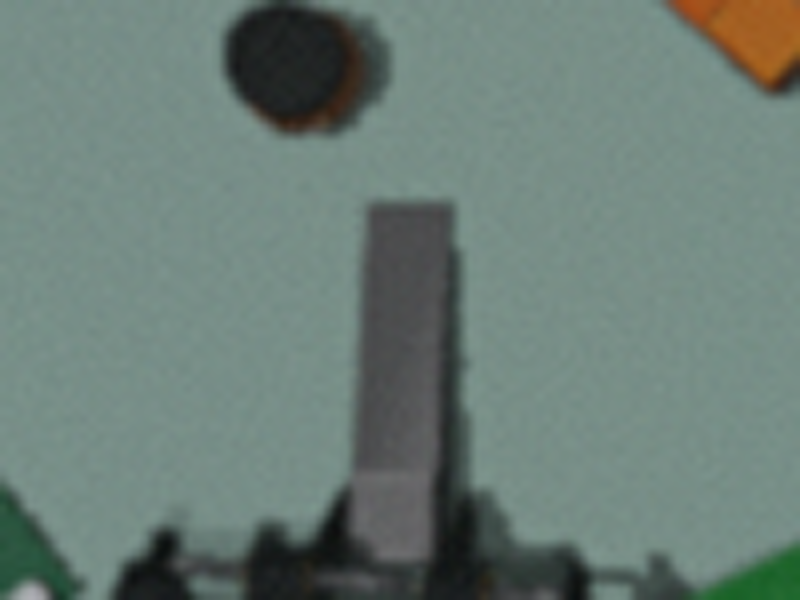

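```bash
cat > t3.py <<'E'
from full import *
W=[[450,318,60],[430,300,90],[425,200,85],[425,100,80],[425,0,75],tf(ST,[[-213,0,50]])[0],tf(ST,[[-103,0,35]])[0]]
q=s["joints"];p=s["eef_pos"]-19*R0[:,2];print(p)
for w in W:
    n=8
    for k in range(1,n+1):
        q,c=IK(p+(np.array(w)-p)*k/n,R0,q)
    p=np.array(w,float);e=Ro.from_matrix(R0.T@FK(q)[1]).magnitude();print(p.round(0),q.round(2),round(e,3),np.linalg.norm(FK(q)[0]-19*R0[:,2]-p).round(1))
rows([np.array(w)+19*R0[:,2] for w in W])
E
python3 t3.py
```

```text
[469.45570898 318.58569047  27.71400452]
[450. 318.  60.] [ 0.65  0.63  2.19  4.28  0.39 -2.05] 0.03 1.1
[430. 300.  90.] [ 0.64  0.55  2.25  4.28  0.38 -2.07] 0.043 1.6
[425. 200.  85.] [ 0.44  0.52  2.38  3.89  0.39 -1.84] 0.0 0.0
[425. 100.  80.] [ 0.14  0.53  2.5   3.37  0.48 -1.6 ] 0.0 0.0
[425.   0.  75.] [-0.21  0.55  2.56  2.97  0.55 -1.54] 0.0 0.0
[446.  -5.  50.] [-0.21  0.63  2.52  2.98  0.59 -1.55] 0.0 0.0
[555. -20.  35.] [-0.19  0.67  2.26  2.93  0.37 -1.47] 0.0 0.0
[  1.7   1.5 -37.6]
[  2.7  20.5 -73.2]
[  2.1 120.7 -68.9]
[  5.5 220.5 -62. ]
[  9.  320.3 -55. ]
[ 12.8 324.1 -22.5]
[ 96.  331.7  50.5]
```

>>> step_arm:
  plan:
    - [[0,0,0,0,-1],[0,0,0,0,-1],[0,0,0,0,-1]]

```text
t: 26.33
eef_pos: [480.0, 318.0, 11.9]
tcp_rot: [-3.128, -0.585, -0.075]
ft_force: [0.4, 0.9, 0.2]
opening: 0.373
grip_force: 28.9
```

>>> step_arm:
  plan:
    - [[1,0,-20,0,-1],[2,2,-50,0,-1],[3,20,-76,0,-1],[3,20,-76,0,-1],[3,60,-76,0,-1],[3,100,-76,0,-1],[3,140,-74,0,-1],[3,140,-74,0,-1]]

```text
t: 27.0
eef_pos: [431.4, 178.2, 73.5]
tcp_rot: [-3.128, -0.584, -0.076]
ft_force: [0.6, -0.1, -1.8]
opening: 0.355
grip_force: 29.9
```

```bash
python3 st.py; python3 - <<'E'
from t3 import *
print(s["ft_force"],s["opening"],s["grip_force"])
E
```

```text
27.0 [431.4 178.2  73.5] [ 0.387  0.503  2.417  3.798  0.394 -1.796]
[[ 0.832 -0.069  0.55 ]
 [-0.063 -0.998 -0.029]
 [ 0.551 -0.011 -0.834]]
lean 0.551 az -0.052
[420.96342053 178.77655858  89.3048373 ]
[450. 318.  60.] [ 0.65  0.63  2.19  4.28  0.39 -2.05] 0.031 1.1
[430. 300.  90.] [ 0.64  0.55  2.25  4.28  0.38 -2.07] 0.044 1.6
[425. 200.  85.] [ 0.44  0.52  2.38  3.9   0.39 -1.85] 0.0 0.0
[425. 100.  80.] [ 0.14  0.53  2.5   3.37  0.47 -1.6 ] 0.0 0.0
[425.   0.  75.] [-0.21  0.55  2.56  2.97  0.54 -1.54] 0.0 0.0
[446.  -5.  50.] [-0.21  0.63  2.52  2.98  0.59 -1.55] 0.0 0.0
[555. -20.  35.] [-0.19  0.67  2.26  2.93  0.37 -1.47] 0.0 0.0
[  -0.8 -140.6   36.5]
[   0.2 -121.6    0.9]
[ -0.4 -21.4   5.2]
[ 3.2 78.4 12.2]
[  6.8 178.2  19.3]
[ 10.6 182.   51.7]
[ 94.  189.4 124.6]
[ 0.64842917 -0.08566644 -1.78728128] 0.35510754372223435 29.92615967988968
```

```bash
python3 - <<'E'
from fit import *
s=env.state();R=Ro.from_euler('xyz',s['tcp_rot']).as_matrix()
rows([w+19*R[:,2] for w in tf(ST,[[-225,-4,80],[-225,-4,50],[-213,-4,37]])])
E
```

```text
[ 17.  184.8  19.9]
[  0.5 185.2  44.9]
[  3.3 186.1  62.4]
```

>>> step_arm:
  plan:
    - [[17,185,20,0,-1],[17,185,20,0,-1],[17,185,20,0,-1],[17,185,20,0,-1],[17,185,20,0,-1],[0,185,45,0,-1],[3,186,62,0,-1],[3,186,62,0,-1]]

```text
t: 27.67
eef_pos: [457.4, -9.3, 19.2]
tcp_rot: [-3.128, -0.583, -0.079]
ft_force: [-0.7, 1.2, -1.0]
opening: 0.355
grip_force: 30.0
```

```bash
python3 st.py; python3 - <<'E'
from fit import *
s=env.state();R=Ro.from_euler('xyz',s['tcp_rot']).as_matrix()
print(s["ft_force"]);rows([w+19*R[:,2] for w in tf(ST,[[-213,-4,37],[-213,-4,34],[-160,-4,34],[-103,-4,34]])])
cv2.imwrite("pics/full8.png",env.read_camera("top"))
crop("top",290,160,100,100,6,"t8.png")
g=lambda q:((q-[290,160]+.5)*6-.5)
p=s["eef_pos"]-19*R[:,2]
a=-.069
c,sn=np.cos(a),np.sin(a)
o=p+63*np.array([c,sn,0]); o[2]=p[2]-27.7
Wp=np.array([[72.5,17,4],[72.5,-17,4],[-37.5,17,45],[-37.5,-17,45]])
print(g(proj("top",Wp@np.array([[c,-sn,0],[sn,c,0],[0,0,1]]).T+o)).round(0).tolist())
E
```

```text
27.6667 [457.4  -9.3  19.2] [-0.219  0.677  2.523  2.99   0.64  -1.566]
[[ 0.832 -0.072  0.55 ]
 [-0.066 -0.997 -0.03 ]
 [ 0.55  -0.011 -0.835]]
lean 0.551 az -0.055
[-0.70373246  1.18561388 -0.95874964]
[-0.3  0.2 -2.5]
[-2.   0.3 -0. ]
[42.2  3.6 29.1]
[89.7  7.2 60.4]
[[309.0, 202.0], [373.0, 208.0], [295.0, 407.0], [360.0, 413.0]]
```

View pics/t8.png

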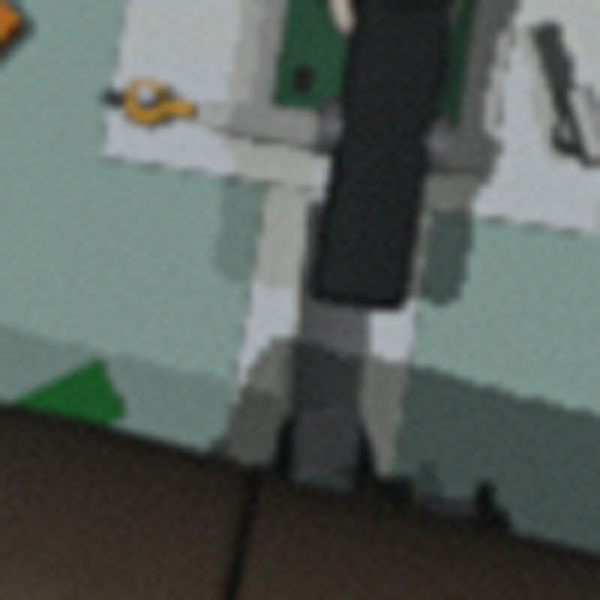

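>>> step_arm:
  plan:
    - [[-2,0,0,0,-1],[6,1,5,0,-1],[13,1,10,0,-1],[21,2,15,0,-1],[29,2,20,0,-1],[36,3,25,0,-1],[44,3.5,30,0,-1],[44,3.5,30,0,-1]]

```text
t: 28.43
eef_pos: [510.3, -14.2, 21.3]
tcp_rot: [-3.129, -0.586, -0.074]
ft_force: [0.5, 1.0, -5.3]
opening: 0.354
grip_force: 30.0
```

```bash
cat > ck.py <<'E'
from fit import *
s=env.state();R=Ro.from_euler('xyz',s['tcp_rot']).as_matrix()
g=s["eef_pos"]-19*R[:,2];d=g-[ST[0],ST[1],0];c,n=np.cos(ST[2]),np.sin(ST[2])
print(s["t"],"grasp stage",np.round([c*d[0]+n*d[1],-n*d[0]+c*d[1],g[2]],1),s["ft_force"].round(1),s["joints"].round(2),s["grip_force"])
rows([w+19*R[:,2] for w in tf(ST,[[-130,-4,34],[-115,-4,34],[-103,-4,34]])])
E
python3 ck.py
```

```text
28.4333 grasp stage [-158.2   -1.4   37.1] [ 0.5  1.  -5.3] [-0.2   0.66  2.39  2.96  0.49 -1.52] 29.999433159828186
[21.7  4.6 18. ]
[34.1  5.6 26.3]
[44.1  6.4 32.9]
```

>>> step_arm:
  plan:
    - [[2,3,4.7,0,-1],[8.5,3.5,9,0,-1],[15,4,13.5,0,-1],[21.7,4.6,18,0,-1],[28,5,22,0,-1],[34,5.6,26.3,0,-1],[34,5.6,26.3,0,-1]]

```text
t: 29.02
eef_pos: [551.5, -23.0, 17.8]
tcp_rot: [-3.129, -0.584, -0.075]
ft_force: [-2.2, 1.2, 1.4]
opening: 0.353
grip_force: 30.0
```

```bash
python3 ck.py
```

```text
29.0167 grasp stage [-116.3   -4.5   33.7] [-2.2  1.2  1.4] [-0.2   0.67  2.29  2.93  0.41 -1.48] 29.998413920402527
[-11.2  -1.4  -7.8]
[ 1.3 -0.4  0.4]
[11.2  0.4  7. ]
```

>>> step_arm:
  plan:
    - [[6,0,4,0,-1],[11,0.4,7,0,-1],[11,0.4,7,0,-1],[11,0.4,7,0,-1]]

```text
t: 29.35
eef_pos: [564.4, -24.3, 17.8]
tcp_rot: [-3.129, -0.585, -0.075]
ft_force: [-1.1, 0.5, -0.7]
opening: 0.359
grip_force: 30.0
```

```bash
python3 ck.py; python3 -c "
from h import *
cv2.imwrite('pics/pre.png',env.read_camera('top'));cv2.imwrite('pics/pres.png',env.read_camera('scene'))"
```

```text
29.35 grasp stage [-103.3   -4.1   33.7] [-1.1  0.5 -0.7] [-0.2   0.67  2.26  2.92  0.38 -1.47] 29.99396950006485
[-22.1  -1.9 -15. ]
[-9.6 -0.9 -6.7]
[ 0.4 -0.1 -0.1]
```

>>> step_arm:
  plan:
    - [[0,0,0,0,0.3],[0,0,0,0,0.3],[0,0,0,0,0.3],[0,0,0,0,0.3],[0,0,0,0,0.3],[0,0,0,0,0.3]]

```text
t: 29.95
eef_pos: [564.6, -24.2, 18.0]
tcp_rot: [-3.129, -0.585, -0.075]
ft_force: [-0.4, -0.0, -0.1]
opening: 0.642
grip_force: 0.0
```

```bash
python3 ck.py; python3 - <<'E'
from h import *
import cv2
a=cv2.imread('pics/pre.png').astype(int);b=env.read_camera('top').astype(int);cv2.imwrite('pics/post.png',b)
c=cv2.imread('pics/pres.png').astype(int);d=env.read_camera('scene').astype(int)
for x,y,n in((a,b,"top"),(c,d,"scene")):
    m=np.abs(x-y).max(2)>45; print(n,m.sum(),[ (v.min(),v.max()) for v in np.nonzero(m) if m.any()])
E
```

```text
29.95 grasp stage [-103.1   -4.    33.8] [-0.4 -0.  -0.1] [-0.2   0.67  2.26  2.92  0.38 -1.47] 0.0
[-22.3  -1.8 -15. ]
[-9.8 -0.8 -6.7]
[ 0.2  0.  -0.1]
top 83 [(np.int64(195), np.int64(220)), (np.int64(332), np.int64(372))]
scene 360 [(np.int64(195), np.int64(246)), (np.int64(273), np.int64(312))][ WARN:0@0.575] global loadsave.cpp:1063 imwrite_ Unsupported depth image for selected encoder is fallbacked to CV_8U.
```

>>> step_arm:
  plan:
    - [[-8,-0.6,-5,0,0.4],[-23,-1.7,-15,0,0.5],[-46,-3.5,-30,0,0.6],[-75,-6,-50,0,0.6],[-100,-7.5,-65,0,0.6],[-100,-7.5,-120,0,0.6],[-100,-7.5,-150,0,0.6],[-100,-7.5,-150,0,0.6]]

```text
t: 30.72
eef_pos: [394.9, -5.4, 91.3]
tcp_rot: [-3.129, -0.586, -0.074]
ft_force: [-0.4, 0.1, -0.8]
opening: 0.804
grip_force: 0.0
```

```bash
cat > ver.py <<'E'
from fit import *
def pl(phi,X):  # carrier-plane points (stage x,y at rest on top z=26..27) rotated about hinge
    X=np.asarray(X,float); dx=X[:,0]-100; dz=X[:,2]-23
    return np.c_[100+dx*np.cos(phi)+dz*np.sin(phi),X[:,1],23-dx*np.sin(phi)+dz*np.cos(phi)]
for n in("scene","top"):
    A=cv2.cvtColor(cv2.imread(f"pics/{n}0.png"),cv2.COLOR_BGR2GRAY).astype(np.float32)
    B=cv2.cvtColor(env.read_camera(n),cv2.COLOR_BGR2GRAY).astype(np.float32); cv2.imwrite(f"pics/{n}9.png",B)
    for reg in(((-48,-20),(-70,-25)),((-48,30),(-70,-25))):
        gx,gy=np.meshgrid(np.arange(reg[0][0],reg[0][1],1.),np.arange(reg[1][0],reg[1][1],1.))
        X=np.c_[gx.ravel(),gy.ravel(),np.full(gx.size,27.)]
        sm=lambda I,u:cv2.remap(cv2.GaussianBlur(I,(0,0),.7),u[:,0].reshape(gx.shape).astype(np.float32),u[:,1].reshape(gx.shape).astype(np.float32),cv2.INTER_CUBIC)
        a=sm(A,proj(n,tf(ST,X))); out=[]
        for h in np.arange(0,24,1.):
            b=sm(B,proj(n,tf(ST,pl(np.arcsin(h/141),X))));out.append(np.corrcoef(a.ravel(),b.ravel())[0,1])
        print(n,reg,np.argmax(out),np.round(out,2).tolist())
E
python3 ver.py; python3 ck.py
```

```text
scene ((-48, -20), (-70, -25)) 13 [0.58, 0.61, 0.64, 0.67, 0.7, 0.73, 0.76, 0.78, 0.81, 0.83, 0.84, 0.85, 0.86, 0.86, 0.86, 0.86, 0.85, 0.84, 0.82, 0.8, 0.78, 0.76, 0.73, 0.7]
scene ((-48, 30), (-70, -25)) 17 [0.68, 0.7, 0.72, 0.73, 0.75, 0.77, 0.78, 0.8, 0.81, 0.82, 0.83, 0.84, 0.84, 0.85, 0.85, 0.85, 0.86, 0.86, 0.85, 0.85, 0.85, 0.85, 0.85, 0.84]
top ((-48, -20), (-70, -25)) 0 [0.98, 0.98, 0.98, 0.98, 0.98, 0.98, 0.98, 0.98, 0.97, 0.97, 0.97, 0.97, 0.96, 0.96, 0.96, 0.95, 0.95, 0.94, 0.94, 0.93, 0.93, 0.92, 0.92, 0.91]
top ((-48, 30), (-70, -25)) 3 [0.89, 0.89, 0.89, 0.89, 0.89, 0.89, 0.89, 0.89, 0.89, 0.89, 0.89, 0.89, 0.89, 0.89, 0.89, 0.89, 0.89, 0.88, 0.88, 0.88, 0.88, 0.88, 0.88, 0.88]
30.8167 grasp stage [-269.8   -8.5  105.4] [-0.6 -0.2 -1. ] [-0.26  0.44  2.62  2.9   0.51 -1.52] 0.0
[ 76.5   5.6 137. ]
[ 88.9   6.6 145.3]
[ 98.9   7.4 152. ][ WARN:0@1.657] global loadsave.cpp:1063 imwrite_ Unsupported depth image for selected encoder is fallbacked to CV_8U.
```

```bash
python3 -c "
from cell import env
print(env.job_done())"
```

```text
the job is handed in; nothing more can be done
None
```

I finished the job and handed it in at about 31 s of the 66 s limit. The thumbscrew finger is swung clear (about 1.1 rad), the wedge is straight under the carrier, and the gripper is released and backed off. The lug is set to about 14.6 mm of lift, from touching the mark at about 5.5 N (it slips at 8 N). My image check of the carrier put the lift at roughly 13 to 17 mm, so the 3 mm level tolerance is likely met but not confirmed, and the hand-in returned no result.

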